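# Turn a polished plate over between two trays

### The job

Turn the polished stepped plate over without ever touching it: set the measuring tray, pocket down as it lies, over the plate on the storage tray, then turn the closed pair upside down together so that the storage tray is on top, and stand it in the middle of the round platform. Lift the empty storage tray off, leaving the plate lying cross up in the measuring tray, and lay it flat on the black rubber mat. Do not drop the plate or the trays, and leave the jar, the screwdriver and the angle bracket where they are.

Things in the scene. Friction and masses are not known exactly. Their poses are not given: they have to be found in the camera images.
- storage_mid (a point): Storage tray, loose, plain aluminium, 50 x 50 x 18 mm, about 0.15 kg, lying pocket up on the bench with the plate in it. Square pocket 30 x 30 mm, 8 mm deep, in the middle. Point: centre of the tray, half-way up (9 mm above its underside). z points out of the pocket (up at the start), x and y are square to its sides.
- measure_mid (a point): Measuring tray, loose, plain aluminium, 50 x 50 x 18 mm, about 0.15 kg, lying pocket DOWN on the bench: only its closed back shows (four small dark screws, a dark disc). Square pocket 35 x 35 mm, 12 mm deep, below. Point: centre of the tray, half-way up (9 mm from either face). z points out of the closed BACK (up at the start, down at the end), x and y square to its sides.
- plate_mid (a point): Stepped steel plate, polished, loose, about 0.1 kg, 18 mm thick: a 30 x 30 x 8 mm half (up at the start) on a 26 x 26 x 10 mm half whose face, with an engraved cross, lies on the floor of the storage tray's pocket. It stands 10 mm proud of that tray's rim. Point: its centre, half-way up (19 mm above the storage tray's underside). z points from the engraved to the plain face (up at the start).
- platform_top (a point): Round measuring platform, fixed to the bench, bright steel top and dark ribbed side, 120 mm across, 30 mm high, flat top. Point: centre of its top face; z up.
- mat_top (a point): Black rubber mat for empty trays, fixed, 130 x 130 x 4 mm. Point: centre of its top face; z up, x and y square to its sides.
- storage: The storage tray itself; origin at the centre of its underside, axes as storage_mid. Both trays are equally wide, so one grip across their joint holds the closed pair (36 mm high), which can also stand on its side.
- measure: The measuring tray itself; origin at the centre of its rim (pocket) face, axes as measure_mid.
- plate: The stepped plate itself; origin at the centre of its engraved face, axes as plate_mid. Between the closed trays it has 20 mm of height: the rims meet, and it slides 2 mm when the pair is turned over. It then stands 6 mm proud of the measuring tray, cross up.
- jar_mid (a point): Bystander: greyish jar with a flat steel cap, 56 mm across, 70 mm high, standing. Point: its centre.
- driver_grip (a point): Bystander: screwdriver with a black handle, 170 mm long, lying. Point: middle of its handle.
- angle_mid (a point): Bystander: aluminium angle bracket, 50 x 60 x 52 mm. Point: near its middle, 20 mm above its underside.
Not all that is in view belongs to the job. Leave any pink look-alike of the measure alone.

How it is judged:
By the outcome, as a careful person would: the job done as asked, in the order asked, and still so for the second after the job is handed in, with the robot touching nothing.
It also fails if it takes over 70 s, if anything falls off the work surface, if the arm or the gripper's body presses on something with over 40 N, if the wrist force passes 120 N, or if a joint passes its speed limit or range.

### The arm

A 6-joint arm with a two-finger parallel gripper is mounted at the origin on the work surface. World frame = base frame: x ahead of the robot, y to its left, z up, the work surface at z = 0. Lengths are in mm, angles in rad, forces in N, time in s.
With the tool pointing down it reaches from about 350 to 775 mm from the base axis. Payload 7.3 kg.
Tool frame: the origin (TCP) lies between the finger pads; the fingertips stand 22 mm ahead of it and the grasp point (between the pads) lies 3 mm ahead of it (nose_length is the distance from the TCP to the fingertips, in mm); z points along the fingers, y is the direction in which the jaws open and shut (so a half turn about z gives the same grasp; the last joint's range is limited). The gripper opens to 92 mm and grips with 3 to 60 N. Pads are 19 mm wide; open, the fingers measure 130 mm over their backs; the gripper's body (75 mm by 190 mm) begins 47 mm behind the grasp point.
Start: joints at [-1.336, 0.342, 1.524, -0, 1.275, -0.146], TCP at [195.146, -487.402, 248.741] pointing down, gripper open.
Joint ranges: [-2.53, 2.53], [-0.77, 2.02], [0.04, 2.7], [-1, 4.14], [0.28, 2.66], [-3.11, 3.11]. Speed limits (rad/s): [2.57, 2.57, 3.14, 3.14, 3.14, 3.14].

### API

Orientations are given as [roll, pitch, yaw] about the fixed x, y, z axes, in that order (R = Rz(yaw) Ry(pitch) Rx(roll)).
In Python, from plant import get_obs, capture, close_job, nose_length gives the robot as it stands.
- The arm moves only by the tool step_arm, never from a script. Its argument "increments" is text: rows parted by semicolons, each of 7 numbers parted by spaces: the turn, a rotation vector about the tool's x, y, z in rad, then the shift along the tool's x, y, z in mm, then the opening, from -1 (shut) to 1 (fully open). A call has 1 to 20 rows; each row is the pose to reach, as a shift and turn from the pose commanded when the call began, along the tool's axes at that moment; what a row does not reach only later rows make up. A row lasts 1/8 s, in which the tool goes at most 62.5 mm and 10.7 degrees, less where a joint would pass 70% of its speed; a pose out of reach is approached as far as the arm can. A call with a gripper value outside its range is refused whole. The fingers move at their own pace and stop on an object; the grip force is fixed at half the most. Time passes only in rows, so rows that repeat a pose let the fingers close. It gives the time, the measured TCP pose, the force and the opening at its end, in the units of the state.
- get_obs(): the state, without advancing time (a new reading comes with each control period).
- capture(name): name is "scene" or "top" or "wrist"; returns a dict with "frame" (384x512x3 uint8, red, green, blue), "K" (3x3 intrinsics, pixels), "extrinsics" (4x4, takes a point from world to camera coordinates); the wrist camera has in their place "tool_from_camera" (4x4, takes a point from camera to tool coordinates, whose origin is the TCP and whose axes are the flange's). Camera axes: x right, y down, z forward; pixel columns grow to the right and rows downward; lengths in mm; the calibration is good to about 2 mm. A picture is of the moment at which its call begins: read the wrist's pose just before it. There is no depth.
- close_job(): hands the job in, once; it reports no verdict.
The state is a dict: "time": time; "joint_positions": joint angles; "dq": joint speeds; "tau": joint torques, N m; "tool_pos": TCP position; "tcp_rot": TCP orientation; "contact_force": force on the tool from outside, world axes, zero at the start; "moment": the same for the moment, N m; "grip_width": finger opening in mm.
Only numpy, scipy, OpenCV 4.12 (cv2) and the standard library are available. Lean on these libraries where they do the work, as an engineer would, in place of code of your own. Each camera call takes 0.05 s, during which the arm holds its last target.

## Working session

There is one attempt and no reset: what is moved stays moved. The work goes in short steps, Python scripts to look and compute and a tool call to move; the robot and the scene stay as the last step left them, time stands still between calls to the robot, and variables do not carry over. Pictures are saved under pics/ and viewed, and the job is handed in when it is done.

Besides the shell and the picture viewer there is one more tool, called after "Request:" by a JSON object that holds its "op" and its "data". step_arm: Moves the arm, as the interface text tells. Its arguments: {"type":"object","properties":{"increments":{"type":"string"}},"required":["increments"]}

```bash
ls; mkdir -p pics; cat > h.py <<'E'
import numpy as np, cv2
from scipy.spatial.transform import Rotation as R
from plant import get_obs, capture, close_job, nose_length
def save(n,f): cv2.imwrite('pics/'+n+'.png',cv2.cvtColor(f,cv2.COLOR_RGB2BGR))
def tcp():
    o=get_obs(); return np.array(o['tool_pos']), R.from_euler('xyz',o['tcp_rot']).as_matrix(), o
E
python3 - <<'E'
from h import *
o=get_obs(); print(o, nose_length if not callable(nose_length) else nose_length())
for n in ['scene','top','wrist']:
    c=capture(n); save(n+'0',c['frame']); print(n,c['K'],{k:np.round(v,3).tolist() for k,v in c.items() if k not in('frame','K')})
E
```

```text
pics
{'time': 0.0, 'joint_positions': array([-1.33602256e+00,  3.42687170e-01,  1.52502714e+00,  3.40227552e-06,
        1.27536504e+00, -1.45987486e-01]), 'dq': array([-0.00071216,  0.00161968, -0.00217785,  0.00142761, -0.00074479,
        0.00042753]), 'tau': array([-8.32124351e-05, -4.31241202e+01, -2.44217813e+01,  7.14426208e-02,
        5.58364042e-02, -1.54662716e-04]), 'tool_pos': array([ 195.04516604, -487.02639812,  248.0598451 ]), 'tcp_rot': array([-3.14012224e+00, -2.19488266e-04,  3.80760103e-01]), 'contact_force': array([-0.19708739,  0.09721157, -0.2885664 ]), 'moment': array([-0.01875932, -0.00616181,  0.00775493]), 'grip_width': 91.56669755926556} 22.0
scene [[428.32437494   0.         259.85110689]
 [  0.         428.32437494 196.72260296]
 [  0.           0.           1.        ]] {'extrinsics': [[-0.402, 0.915, -0.017, 249.118], [0.733, 0.311, -0.605, -414.135], [-0.548, -0.255, -0.796, 1400.989], [0.0, 0.0, 0.0, 1.0]]}
top [[368.01889405   0.         258.71661277]
 [  0.         368.01889405 189.61706633]
 [  0.           0.           1.        ]] {'extrinsics': [[-0.03, -1.0, 0.006, 2.949], [-0.997, 0.029, -0.074, 616.166], [0.074, -0.008, -0.997, 968.427], [0.0, 0.0, 0.0, 1.0]]}
wrist [[269.52674838   0.         256.33553786]
 [  0.         269.52674838 188.65868137]
 [  0.           0.           1.        ]] {'tool_from_camera': [[-0.001, -0.963, -0.271, 71.497], [1.0, -0.001, -0.0, -0.108], [0.0, -0.271, 0.963, -136.575], [0.0, 0.0, 0.0, 1.0]]}
```

View pics/scene0.png

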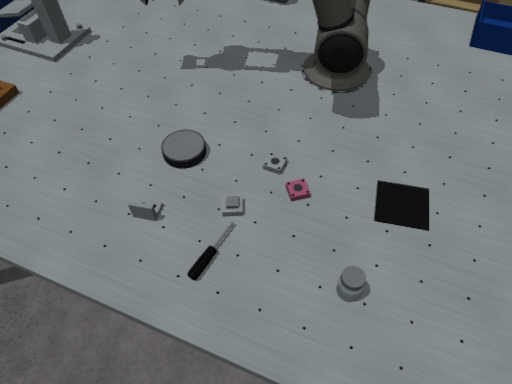

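View pics/top0.png

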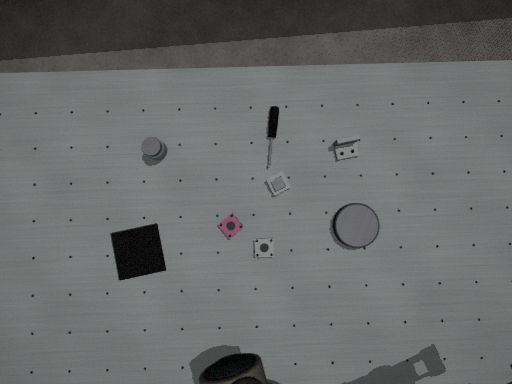

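View pics/wrist0.png

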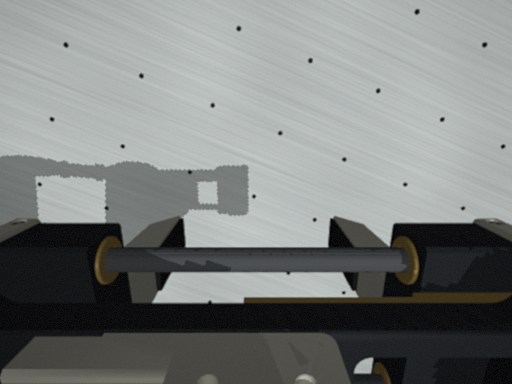

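The scene shows the storage tray with its plate at top-camera pixel (278,184). The plain measuring tray is at (264,248) and the pink look-alike at (231,226). The platform is at (357,226), the mat at (138,251), the jar at (152,148), the driver at (272,135) and the bracket at (346,148).

```bash
cat >> h.py <<'E'
def campose(n,c,p=None,Rm=None):
    # returns origin, rotation (cam->world)
    if n=='wrist':
        T=np.array(c['tool_from_camera']); return p+Rm@T[:3,3], Rm@T[:3,:3]
    E=np.array(c['extrinsics']); return -E[:3,:3].T@E[:3,3], E[:3,:3].T
def ray(n,c,uv,p=None,Rm=None):
    o,A=campose(n,c,p,Rm); d=A@np.linalg.inv(c['K'])@np.array([uv[0],uv[1],1.]); return o,d/np.linalg.norm(d)
def onz(od,z): o,d=od; return o+d*(z-o[2])/d[2]
def meet(r1,r2):
    A=np.array([r1[1],-r2[1]]).T; s=np.linalg.lstsq(A,r2[0]-r1[0],rcond=None)[0]
    a=r1[0]+s[0]*r1[1]; b=r2[0]+s[1]*r2[1]; return (a+b)/2,np.linalg.norm(a-b)
E
python3 - <<'E'
from h import *
t=capture('top'); s=capture('scene')
for k,uv,sv in [('measure',(264.5,247.5),(275.5,160)),('storage/plate',(278.5,183.5),(232.5,201)),('pink',(231,225.5),(298,187.5)),('platform',(357,225),(184,144)),('mat',(138,251),(403,204.5)),('jar',(151.5,146),(353,275)),('driver',(273.5,122),(203,262)),('angle',(346,147),(148,209))]:
    m,e=meet(ray('top',t,uv),ray('scene',s,sv)); print(k,m.round(1),round(e,1),onz(ray('top',t,uv),18).round(1))
f=t['frame']; g=cv2.resize(f[160:270,210:400],None,fx=4,fy=4,interpolation=cv2.INTER_CUBIC); save('topz',g)
f=s['frame']; g=cv2.resize(f[120:230,150:330],None,fx=4,fy=4,interpolation=cv2.INTER_CUBIC); save('scenez',g)
E
```

```text
measure [460.6 -25.1  22. ] 1.9 [460.7 -26.   18. ]
storage/plate [630.5 -68.4  27.1] 0.6 [631.4 -69.3  18. ]
pink [521.8  62.4  18.5] 0.7 [521.9  62.1  18. ]
platform [ 513.3 -271.6   34.5] 1.6 [ 513.2 -276.8   18. ]
mat [460.  317.3   3.9] 2.2 [461.5 311.7  18. ]
jar [732.9 258.6  72.1] 0.8 [744.  273.5  18. ]
driver [802.1 -60.7  13.1] 1.7 [801.2 -61.2  18. ]
angle [ 726.1 -256.6   13.9] 3.5 [ 726.2 -257.2   18. ]
```

View pics/topz.png

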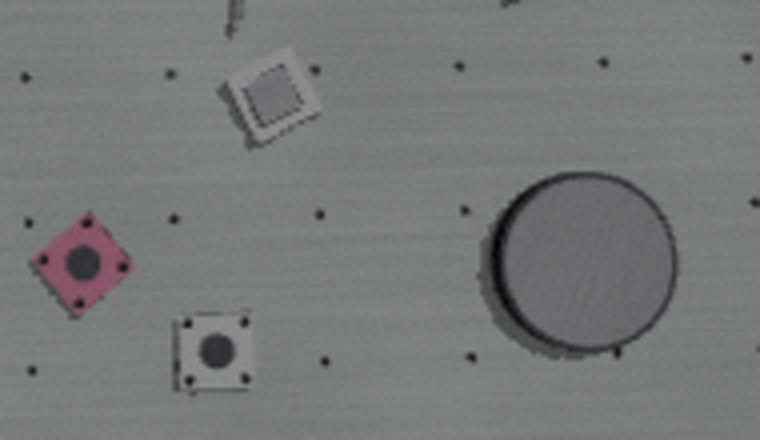

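View pics/scenez.png

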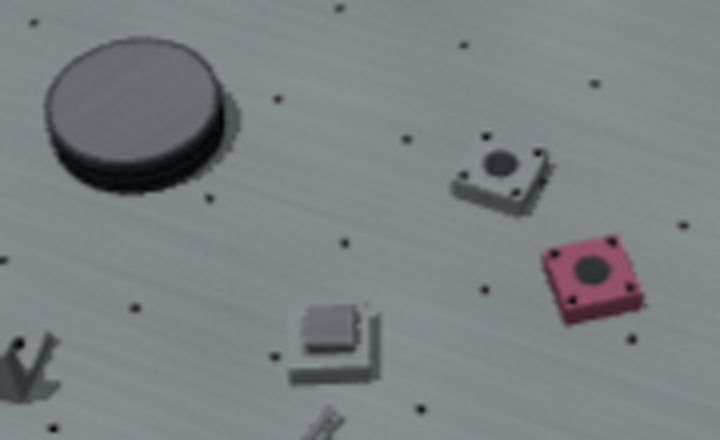

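```bash
cat >> h.py <<'E'
def inc(pos,rpy,p=None,Rm=None):
    """rotvec and shift in tool axes from current pose to world pose"""
    if p is None: p,Rm,_=tcp()
    Rt=R.from_euler('xyz',rpy).as_matrix()
    print('turn',R.from_matrix(Rm.T@Rt).as_rotvec().round(4),'shift',(Rm.T@(np.array(pos)-p)).round(1))
E
python3 -c "
from h import *
inc([460,-25,150],[np.pi,0,0])"
```

```text
turn [-7.000e-04  1.000e-04  3.808e-01] shift [ 417.7 -330.6   98.7]
```

Request:
{"op": "step_arm", "data": {"increments": "0 0 0.38 418 -331 98 1;0 0 0.38 418 -331 98 1;0 0 0.38 418 -331 98 1;0 0 0.38 418 -331 98 1;0 0 0.38 418 -331 98 1;0 0 0.38 418 -331 98 1;0 0 0.38 418 -331 98 1;0 0 0.38 418 -331 98 1;0 0 0.38 418 -331 98 1;0 0 0.38 418 -331 98 1;0 0 0.38 418 -331 98 1;0 0 0.38 418 -331 98 1"}}

```text
time: 1.75
tool_pos: [459.9, -25.8, 150.9]
tcp_rot: [3.141, -0.0, -0.001]
contact_force: [-0.0, -0.3, -0.2]
grip_width: 91.9
```

```bash
python3 - <<'E'
from h import *
p,Rm,o=tcp(); c=capture('wrist'); save('w1',c['frame']); np.savez('w1',f=c['frame'],p=p,R=Rm,K=c['K'],T=c['tool_from_camera'])
print(o['time'],p,o['tcp_rot'],o['joint_positions'].round(4))
E
```

```text
1.75 [459.8683315  -25.81295112 150.94249144] [ 3.14124997e+00 -1.95799904e-04 -8.21811656e-04] [-2.2250e-01  3.3780e-01  1.8356e+00 -4.0000e-04  9.6790e-01  1.3493e+00]
```

View pics/w1.png

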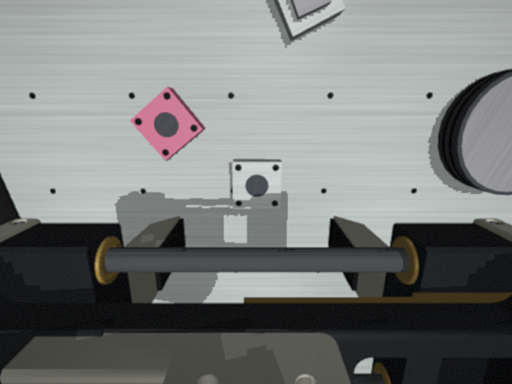

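Wrist view: the measuring tray is at (257,185) with screws at (238,167), (276,167), (239,203) and (275,203). The pink one is at (167,125), and the storage tray is cut off at the top at (310,10). Next I look at the storage tray.

Request:
{"op": "step_arm", "data": {"increments": "0 0 0 60 16 0 1;0 0 0 110 30 0 1;0 0 0 110 30 0 1;0 0 0 110 30 0 1;0 0 0 110 30 0 1"}}

```text
time: 2.42
tool_pos: [569.1, -54.7, 150.9]
tcp_rot: [-3.142, 0.001, 0.0]
contact_force: [-0.3, -0.0, -0.1]
grip_width: 91.9
```

```bash
python3 - <<'E'
from h import *
p,Rm,o=tcp(); c=capture('wrist'); save('w2',c['frame']); np.savez('w2',f=c['frame'],p=p,R=Rm,K=c['K'],T=c['tool_from_camera'])
save('w2z',cv2.resize(c['frame'][60:200,190:370],None,fx=4,fy=4,interpolation=cv2.INTER_CUBIC))
d=np.load('w1.npz'); save('w1z',cv2.resize(d['f'][140:230,210:310],None,fx=6,fy=6,interpolation=cv2.INTER_CUBIC))
print(o['time'],p,o['tcp_rot'],o['joint_positions'].round(4))
E
```

```text
2.425 [569.05006269 -54.67635897 150.90488467] [-3.14151564e+00  6.92184918e-04  3.99749214e-04] [-2.2980e-01  5.1850e-01  1.5293e+00 -1.0000e-04  1.0945e+00  1.3406e+00]
```

View pics/w2.png

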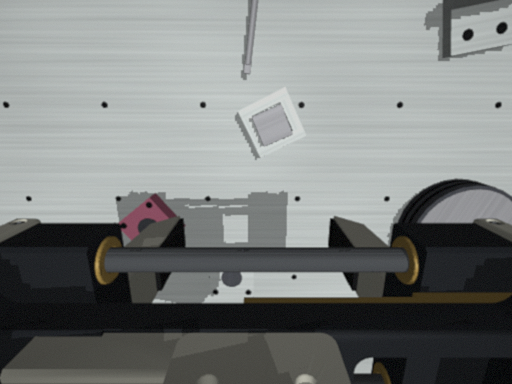

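View pics/w2z.png

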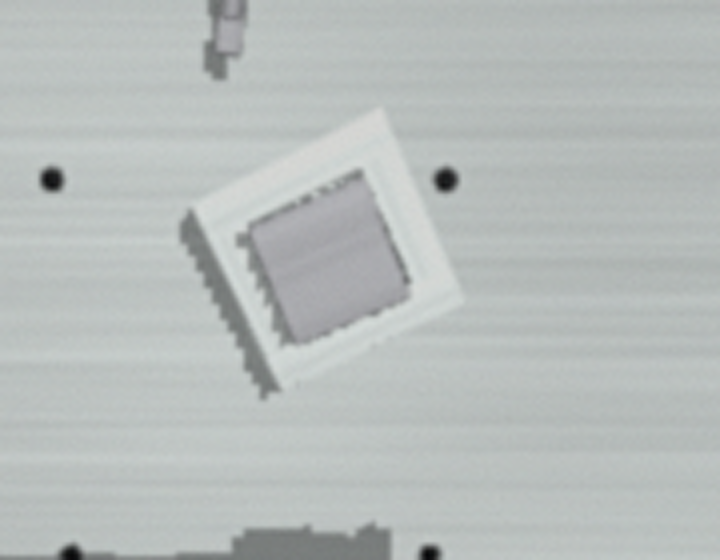

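View pics/w1z.png

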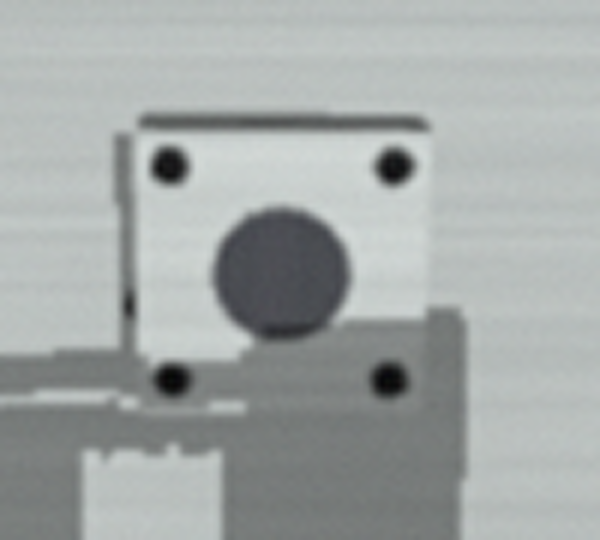

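```bash
cat > m1.py <<'E'
from h import *
def ld(n):
    d=np.load(n+'.npz'); return dict(frame=d['f'],K=d['K'],tool_from_camera=d['T']),d['p'],d['R']
def blob(f,x,y,r=6,th=90):
    g=cv2.cvtColor(f,cv2.COLOR_RGB2GRAY)[y-r:y+r+1,x-r:x+r+1].astype(float); w=np.clip(th-g,0,None); Y,X=np.mgrid[-r:r+1,-r:r+1]; return np.array([x+(w*X).sum()/w.sum(),y+(w*Y).sum()/w.sum()])
c1,p1,R1=ld('w1'); c2,p2,R2=ld('w2')
f=c1['frame']
S=[blob(f,238,167,4),blob(f,276,167,4),blob(f,239,203,4),blob(f,275,203,4)]
P=[onz(ray('wrist',c1,s,p1,R1),18) for s in S]; print(np.round(S,1).tolist(),np.round(P,1).tolist(),'mean',np.mean(P,0).round(2))
print('yaw from screws',[np.degrees(np.arctan2(*(P[a]-P[b])[[1,0]])).round(2) for a,b in((0,2),(1,3),(0,1),(2,3))], [np.linalg.norm(P[a]-P[b]).round(1) for a,b in((0,2),(1,3),(0,1),(2,3))])
s2=[blob(c2['frame'],215,292,4,70),blob(c2['frame'],248,292,4,70)]
for a,b in zip((S[2],S[3]),s2): print('two wrist',b.round(1),[np.round(x,1) for x in meet(ray('wrist',c1,a,p1,R1),ray('wrist',c2,b,p2,R2))])
t=lambda L:[((x+.5)/4-.5+190,(y+.5)/4-.5+60) for x,y in L]
for nm,L,z in (('storage',[(381,110),(463,298),(282,390),(193,210)],18),('plate',[(362,172),(411,292),(299,345),(249,230)],28)):
    Q=np.array([onz(ray('wrist',c2,u,p2,R2),z) for u in t(L)]); print(nm,Q.mean(0).round(2),[(np.degrees(np.arctan2(*(Q[(i+1)%4]-Q[i])[[1,0]])).round(1),np.linalg.norm(Q[(i+1)%4]-Q[i]).round(1)) for i in range(4)])
E
python3 m1.py
```

```text
[[237.7, 167.2], [275.2, 167.4], [238.3, 202.9], [274.4, 202.9]] [[478.2, -7.4, 18.0], [477.9, -45.5, 18.0], [439.9, -7.1, 18.0], [439.9, -45.2, 18.0]] mean [459.   -26.29  18.  ]
yaw from screws [np.float64(-0.33), np.float64(-0.43), np.float64(89.59), np.float64(89.92)] [np.float64(38.3), np.float64(38.1), np.float64(38.1), np.float64(38.0)]
two wrist [214.8 291.5] [array([439.9,  -6.9,  17.8]), np.float64(0.5)]
two wrist [247.8 292. ] [array([440.2, -45.1,  18.9]), np.float64(0.1)]
storage [630.65 -70.32  18.  ] [(np.float64(-153.8), np.float64(48.4)), (np.float64(117.1), np.float64(49.9)), (np.float64(26.3), np.float64(48.6)), (np.float64(-63.2), np.float64(49.9))]
plate [629.62 -69.92  28.  ] [(np.float64(-155.7), np.float64(29.6)), (np.float64(115.3), np.float64(29.1)), (np.float64(24.0), np.float64(29.1)), (np.float64(-63.7), np.float64(29.0))]
```

Request:
{"op": "step_arm", "data": {"increments": "0 0 0 -55 -14 20 1;0 0 0 -110 -28.4 50 1;0 0 0 -110 -28.4 80 1;0 0 0 -110 -28.4 110 0.6;0 0 0 -110 -28.4 127 0.6;0 0 0 -110 -28.4 127 0.5;0 0 0 -110 -28.4 127 0.5"}}

```text
time: 3.35
tool_pos: [460.1, -26.3, 24.2]
tcp_rot: [3.141, -0.001, 0.001]
contact_force: [0.5, -0.5, -0.6]
grip_width: 68.8
```

Request:
{"op": "step_arm", "data": {"increments": "0 0 0 0 0 0 -1;0 0 0 0 0 0 -1;0 0 0 0 0 0 -1;0 0 0 0 0 0 -1"}}

```text
time: 3.85
tool_pos: [460.3, -26.4, 24.0]
tcp_rot: [3.141, -0.0, 0.001]
contact_force: [-1.3, 1.0, 5.0]
grip_width: 49.8
```

Request:
{"op": "step_arm", "data": {"increments": "0 0 0 0 0 -20 -1;0 0 -0.06 10 0 -60 -1;0 0 -0.2 60 15 -60 -1;0 0 -0.35 115 30 -60 -1;0 0 -0.461 171 43 -60 -1;0 0 -0.461 171 43 -60 -1;0 0 -0.461 171 43 -60 -1;0 0 -0.461 171 43 -60 -1"}}

```text
time: 4.85
tool_pos: [629.9, -68.8, 83.4]
tcp_rot: [-3.141, 0.001, 0.462]
contact_force: [0.5, 0.3, -1.8]
grip_width: 49.4
```

```bash
python3 - <<'E'
from h import *
p,Rm,o=tcp(); c=capture('wrist'); save('w3',c['frame']); np.savez('w3',f=c['frame'],p=p,R=Rm,K=c['K'],T=c['tool_from_camera'])
save('w3z',cv2.resize(c['frame'][160:310,170:340],None,fx=4,fy=4,interpolation=cv2.INTER_CUBIC))
s=capture('scene'); save('s3z',cv2.resize(s['frame'][120:250,170:330],None,fx=5,fy=5,interpolation=cv2.INTER_CUBIC))
print(o['time'],p,o['tcp_rot'],o['joint_positions'].round(4),o['grip_width'],o['contact_force'])
E
```

```text
4.85 [629.8564387  -68.78522952  83.44458147] [-3.14051155e+00  1.41441432e-03  4.61555574e-01] [-2.2960e-01  6.9730e-01  1.4016e+00 -1.0000e-04  1.0445e+00  8.7970e-01] 49.43812483336064 [ 0.50434185  0.29799349 -1.75715337]
```

View pics/w3.png

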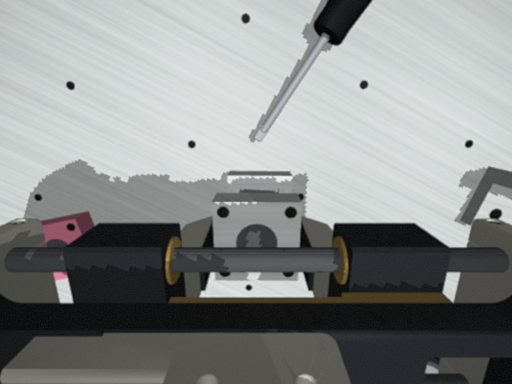

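View pics/s3z.png

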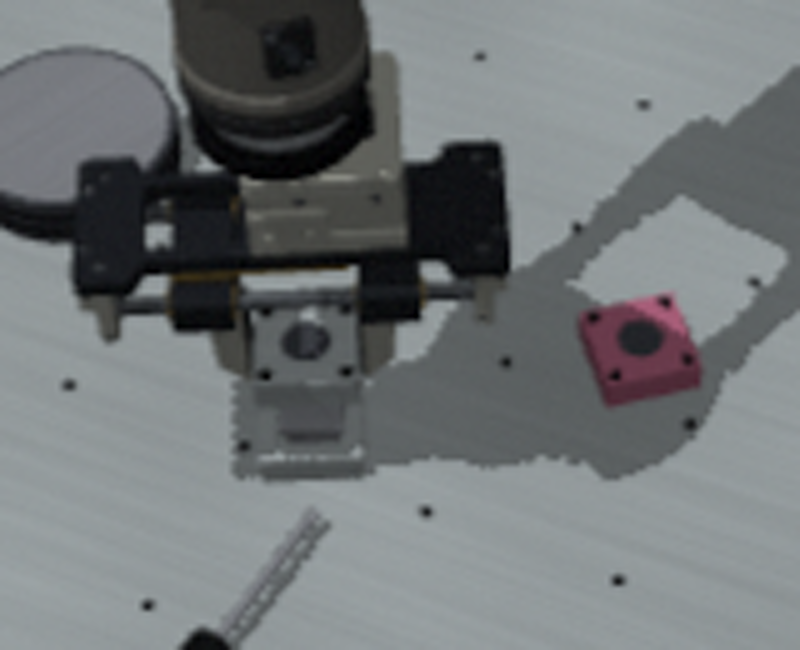

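```bash
cat > m3.py <<'E'
import sys
from m1 import *
c,p,Rm=ld('w3'); f=c['frame']
P=[]
for x,y in ((223,212),(291,212),(226,272),(289,272)):
    b=blob(f,x,y,4,80); q=onz(ray('wrist',c,b,p,Rm),p[2]-6); P.append(Rm.T@(q-p)); print(b.round(1),P[-1].round(1),q.round(1))
print('mean tool',np.mean(P[:2],0),np.mean(P,0))
E
python3 m3.py | tail -5
```

```text
[222.8 212. ] [ 17.7 -19.2   6. ] [637.2 -43.7  77.4]
[290.7 212.1] [17.6 19.   6. ] [654.1 -78.   77.4]
[225.  272.6] [-21.2 -19.3   6.1] [602.3 -61.   77.4]
[288.4 273.6] [-21.9  19.    6. ] [618.7 -95.6  77.4]
mean tool [17.6967081  -0.06628982  5.97505067] [-1.91661151 -0.08955118  6.00281721]
```

View pics/w3z.png

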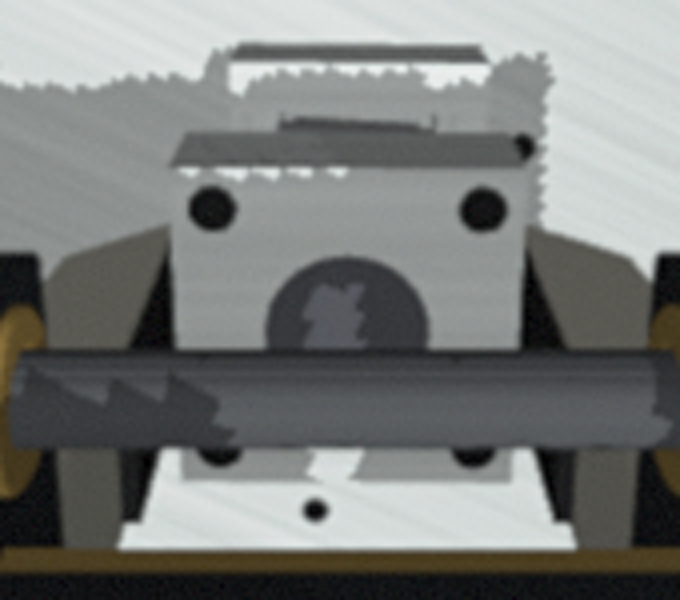

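```bash
cat >> m3.py <<'E'
print('--')
for u in ((231,62),(489,61)):
    q=onz(ray('wrist',c,((u[0]+.5)/4-.5+170,(u[1]+.5)/4-.5+160),p,Rm),18); print((Rm.T@(q-p)).round(1),q.round(1))
E
python3 m3.py | sed -n '/--/,$p'
python3 -c "
from h import *
inc([631.5,-69.5,42.5],[np.pi,0,np.radians(26.4)]);inc([631.5,-69.5,60],[np.pi,0,np.radians(26.4)])"
```

```text
--
[ 25.4 -22.5  65.4] [642.5 -37.3  18. ]
[25.6 27.  65.4] [664.7 -81.5  18. ]
turn [-0.0003  0.0005  0.001 ] shift [ 0.8  1.1 41.4]
turn [-0.0003  0.0005  0.001 ] shift [ 0.8  1.  23.9]
```

Request:
{"op": "step_arm", "data": {"increments": "0 0 0 0 0 10 -1;0 0 0 0 0 20 -1;0 0 0 0 0 20 -1"}}

```text
time: 5.32
tool_pos: [630.3, -69.0, 62.2]
tcp_rot: [-3.14, 0.002, 0.462]
contact_force: [0.1, 0.7, -1.6]
grip_width: 49.6
```

```bash
python3 - <<'E'
from h import *
p,Rm,o=tcp(); c=capture('wrist'); np.savez('w4',f=c['frame'],p=p,R=Rm,K=c['K'],T=c['tool_from_camera'])
save('w4z',cv2.resize(c['frame'][160:310,170:340],None,fx=4,fy=4,interpolation=cv2.INTER_CUBIC))
print(o['time'],p,o['tcp_rot'])
E
```

```text
5.325 [630.27860853 -69.01389651  62.21362268] [-3.13987666e+00  2.19606202e-03  4.61781726e-01]
```

View pics/w4z.png

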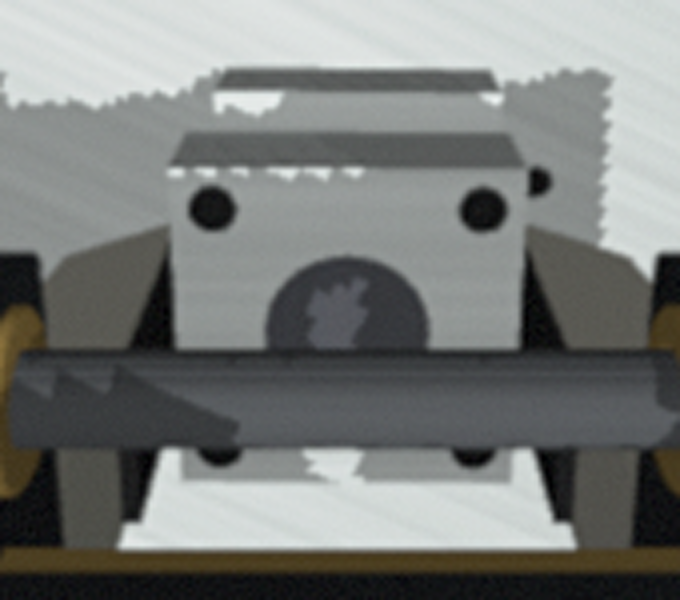

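```bash
python3 - <<'E' | sed -n '/--/,$p'
from m1 import *
c,p,Rm=ld('w4'); print('--')
for u in ((214,91),(502,90)):
    q=onz(ray('wrist',c,((u[0]+.5)/4-.5+170,(u[1]+.5)/4-.5+160),p,Rm),18); print((Rm.T@(q-p)).round(1),q.round(1))
# tray front top edge at tool z 6 and bottom
for u,z in (((170,167),6),((524,167),6),((183,132),24),((508,132),24)):
    q=onz(ray('wrist',c,((u[0]+.5)/4-.5+170,(u[1]+.5)/4-.5+160),p,Rm),p[2]-z); print((Rm.T@(q-p)).round(1))
E
```

```text
--
[ 25.1 -23.3  44.2] [642.3 -36.9  18. ]
[25.3 26.5 44.1] [664.6 -81.5  18. ]
[ 24.  -24.9   6. ]
[24.  24.4  5.9]
[ 23.8 -25.8  24. ]
[23.7 24.7 23.9]
```

Request:
{"op": "step_arm", "data": {"increments": "0 0 0 1 1.5 5 -1;0 0 0 1 1.5 10 -1;0 0 0 1 1.5 15 -1;0 0 0 1 1.5 18 -1;0 0 0 1 1.5 19 -1;0 0 0 1 1.5 19 -1"}}

```text
time: 6.12
tool_pos: [632.8, -70.1, 44.7]
tcp_rot: [3.142, 0.0, 0.462]
contact_force: [-0.5, 0.2, -2.3]
grip_width: 49.9
```

Request:
{"op": "step_arm", "data": {"increments": "0 0 0 -0.7 -0.2 0 -1;0 0 0 -0.7 -0.2 1 -1;0 0 0 -0.7 -0.2 2 -1;0 0 0 -0.7 -0.2 2.5 -1;0 0 0 -0.7 -0.2 2.5 -1"}}

```text
time: 6.75
tool_pos: [632.1, -70.3, 42.2]
tcp_rot: [3.142, 0.0, 0.462]
contact_force: [0.1, -0.3, -1.2]
grip_width: 50.1
```

```bash
python3 - <<'E'
from h import *
s=capture('scene'); save('s5z',cv2.resize(s['frame'][160:240,200:270],None,fx=8,fy=8,interpolation=cv2.INTER_CUBIC))
E
```

```text
(no output)
```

View pics/s5z.png

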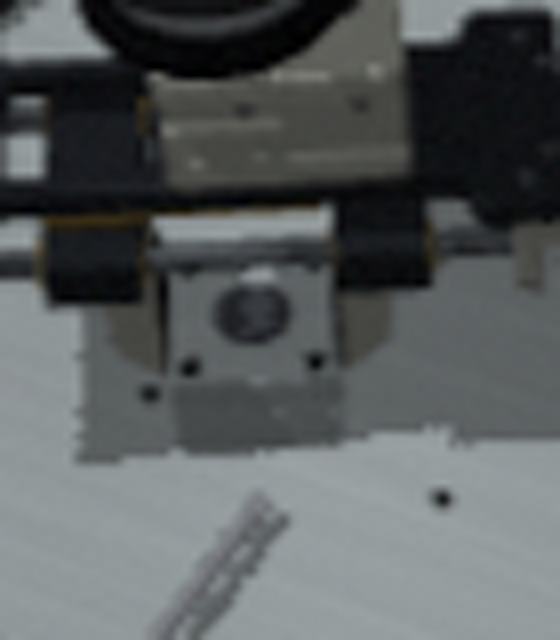

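The measuring tray sits on the storage tray with the side faces flush and no gap at (255,412). I press lightly, release, lower, and grip across the joint.

Request:
{"op": "step_arm", "data": {"increments": "0 0 0 0 0 0.6 -1;0 0 0 0 0 0.6 0.1;0 0 0 0 0 0.6 0.3;0 0 0 0 0 0.6 0.3"}}

```text
time: 7.3
tool_pos: [632.1, -70.3, 41.6]
tcp_rot: [3.141, -0.0, 0.462]
contact_force: [0.1, 0.4, 0.3]
grip_width: 59.1
```

```bash
python3 - <<'E'
from h import *
p,Rm,o=tcp(); c=capture('wrist'); np.savez('w5',f=c['frame'],p=p,R=Rm,K=c['K'],T=c['tool_from_camera'])
save('w5z',cv2.resize(c['frame'][160:310,170:340],None,fx=4,fy=4,interpolation=cv2.INTER_CUBIC))
print(o['time'],p,o['tcp_rot'],o['grip_width'])
E
```

```text
7.3 [632.13403826 -70.29526005  41.63458578] [ 3.14140959e+00 -1.14233402e-04  4.61724789e-01] 59.05039053853447
```

View pics/w5z.png

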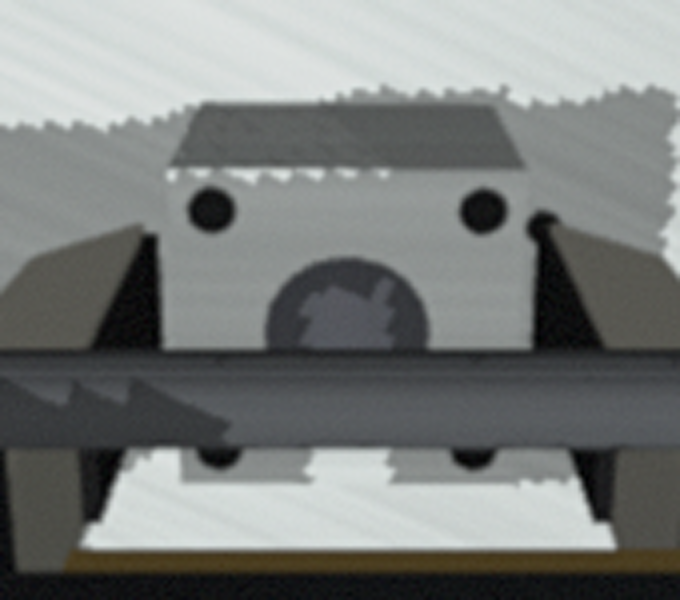

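Request:
{"op": "step_arm", "data": {"increments": "0 0 0 -1 0 6 0.3;0 0 0 -1 0 12 0.3;0 0 0 -1 0 18 0.3;0 0 0 -1 0 18 0.3;0 0 0 -1 0 18 0;0 0 0 -1 0 18 -1;0 0 0 -1 0 18 -1;0 0 0 -1 0 18 -1"}}

```text
time: 8.35
tool_pos: [631.2, -70.7, 23.7]
tcp_rot: [3.141, -0.0, 0.462]
contact_force: [0.1, 0.4, -1.5]
grip_width: 50.0
```

```bash
python3 - <<'E'
from h import *
from scipy.optimize import least_squares
p,Rm,o=tcp(); print(p,o['joint_positions'].round(4),o['grip_width'],o['contact_force'])
D=[([-1.33602,.342687,1.525027,0,1.275365,-.146],[195.045,-487.026,248.06]),
([-.2225,.3378,1.8356,0,.9679,1.3493],[459.868,-25.813,150.94]),
([-.2298,.5185,1.5293,0,1.0945,1.3406],[569.05,-54.676,150.905]),
([-.2296,.6973,1.4016,0,1.0445,.8797],[629.856,-68.785,83.445]),
(list(o['joint_positions']),list(p))]
def f(x):
    L2,L3,d,a1,h=x; e=[]
    for q,P in D:
        s=q[1]+q[2]; r=a1+L2*np.sin(q[1])+L3*np.sin(s); z=h+L2*np.cos(q[1])+L3*np.cos(s)
        e+=[r*np.cos(q[0])-d*np.sin(q[0])-P[0], r*np.sin(q[0])+d*np.cos(q[0])-P[1], z-P[2]]
    return np.array(e)
r=least_squares(f,[400,400,76,0,100]); print(r.x.round(1),np.abs(r.fun).max().round(2))
E
```

```text
[631.18427097 -70.69730897  23.65507335] [-2.3210e-01  7.7550e-01  1.4375e+00 -1.0000e-04  9.2840e-01  8.7700e-01] 49.96580214780013 [ 0.14424772  0.36416498 -1.48605194]
[489.3 380.4  76.4 -15.  -98.8] 6.23
```

Gripped at 50.0 mm. Now I refine the platform centre from the first pictures.

```bash
python3 - <<'E'
from h import *
c=capture('top'); f=cv2.imread('pics/top0.png'); g=cv2.cvtColor(f,cv2.COLOR_BGR2GRAY).astype(int)
# radial edge search from approx centre: last pixel similar to inside
cs=capture('scene'); gs=cv2.cvtColor(cv2.imread('pics/scene0.png'),cv2.COLOR_BGR2GRAY).astype(int)
def edge(g,cx,cy,r0,r1):
    E=[]
    for a in np.radians(np.arange(0,360,4)):
        rr=np.arange(r0,r1,.25); v=cv2.remap(g.astype(np.float32),(cx+rr*np.cos(a)).astype(np.float32).reshape(1,-1),(cy+rr*np.sin(a)).astype(np.float32).reshape(1,-1),cv2.INTER_LINEAR)[0]
        d=np.abs(np.convolve(v,[1,0,0,0,-1],'same'))[4:-4]; k=np.where(d>10)[0]
        if len(k): 
            j=k[0]; j=j+np.argmax(d[j:j+5]); E.append((cx+rr[j+4]*np.cos(a),cy+rr[j+4]*np.sin(a)))
    return np.array(E,np.float32)
for nm,cc,G,x in (('top',c,g,(357,225,15,30)),('scene',cs,gs,(184,144,8,30))):
    E=edge(G,*x)
    if len(E)<6: print(nm,len(E)); continue
    Q=np.array([onz(ray(nm,cc,e),30)[:2] for e in E],np.float32)
    A=np.c_[2*Q,np.ones(len(Q))]; w=np.ones(len(Q))
    for _ in range(8):
        s=np.linalg.lstsq(A*w[:,None],(Q**2).sum(1)*w,rcond=None)[0]; R0=np.sqrt(s[2]+s[0]**2+s[1]**2); res=np.hypot(*(Q-s[:2]).T)-R0; w=1/(1+(res/0.8)**2)
    print(nm,len(E),s[:2].round(1),R0.round(1),np.median(abs(res)).round(2))
E
```

```text
top 90 [ 513.4 -272.6] 55.5 0.27
scene 90 [ 513.  -275.6] 55.0 0.42
```

Request:
{"op": "step_arm", "data": {"increments": "0 0 0 0 0 -20 -1;0 0 0 0 0 -60 -1;0 0 0.1 0 0 -100 -1;0 0 0.2 0 0 -120 -1"}}

```text
time: 8.95
tool_pos: [631.6, -70.8, 145.5]
tcp_rot: [3.141, -0.002, 0.259]
contact_force: [1.0, 0.2, -4.8]
grip_width: 49.8
```

```bash
python3 -c "
from h import *
inc([513.5,-273.5,130],[np.pi,0,-.62])"
```

```text
turn [ 2.000e-04 -2.100e-03  8.785e-01] shift [-166.   165.7   15.4]
```

Request:
{"op": "step_arm", "data": {"increments": "0 0 0.15 -30 30 0 -1;0 0 0.3 -60 60 0 -1;0 0 0.45 -90 90 0 -1;0 0 0.6 -120 120 5 -1;0 0 0.75 -150 150 10 -1;0 0 0.878 -166 166 15 -1;0 0 0.878 -166 166 15 -1;0 0 0.878 -166 166 15 -1"}}

```text
time: 9.95
tool_pos: [513.8, -273.5, 128.3]
tcp_rot: [-3.141, 0.001, -0.615]
contact_force: [-0.1, -0.3, -4.1]
grip_width: 49.8
```

```bash
python3 - <<'E'
from h import *
p,Rm,o=tcp(); c=capture('wrist'); np.savez('w6',f=c['frame'],p=p,R=Rm,K=c['K'],T=c['tool_from_camera']); save('w6',c['frame'])
print(o['time'],p,o['tcp_rot'],o['grip_width'],o['joint_positions'].round(3))
E
```

```text
9.95 [ 513.78693196 -273.47327765  128.32236825] [-3.14130509e+00  8.35679906e-04 -6.14805230e-01] 49.790728820288386 [-0.621  0.561  1.523  0.     1.058  1.565]
```

View pics/w6.png

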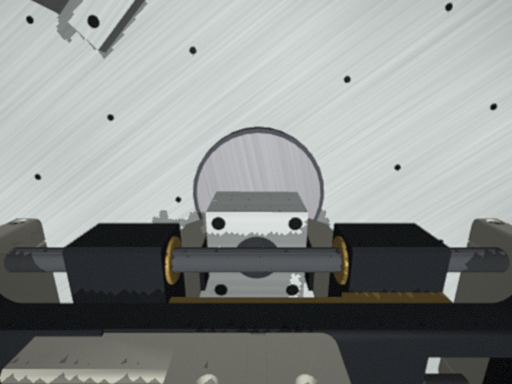

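```bash
python3 - <<'E' | tail -4
from m1 import *
c,p,Rm=ld('w6'); g=cv2.cvtColor(c['frame'],cv2.COLOR_RGB2GRAY).astype(np.float32)
Q=[]
for a in np.radians(np.r_[np.arange(-180,1,4)]):
    if abs(np.degrees(a)+90)>88: continue
    rr=np.arange(50,75,.25); v=cv2.remap(g,(259+rr*np.cos(a)).astype(np.float32).reshape(1,-1),(192+rr*np.sin(a)).astype(np.float32).reshape(1,-1),cv2.INTER_LINEAR)[0]
    k=np.where(v<120)[0]
    if len(k): r=rr[k[0]]; Q.append(onz(ray('wrist',c,(259+r*np.cos(a),192+r*np.sin(a)),p,Rm),30)[:2])
Q=np.array(Q); w=np.ones(len(Q)); A=np.c_[2*Q,np.ones(len(Q))]
for _ in range(8):
    s=np.linalg.lstsq(A*w[:,None],(Q**2).sum(1)*w,rcond=None)[0]; R0=np.sqrt(s[2]+s[0]**2+s[1]**2); res=np.hypot(*(Q-s[:2]).T)-R0; w=1/(1+(res/.8)**2)
print(len(Q),s[:2].round(1),R0.round(1),np.median(abs(res)).round(2))
E
```

```text
two wrist [247.8 292. ] [array([440.2, -45.1,  18.9]), np.float64(0.1)]
storage [630.65 -70.32  18.  ] [(np.float64(-153.8), np.float64(48.4)), (np.float64(117.1), np.float64(49.9)), (np.float64(26.3), np.float64(48.6)), (np.float64(-63.2), np.float64(49.9))]
plate [629.62 -69.92  28.  ] [(np.float64(-155.7), np.float64(29.6)), (np.float64(115.3), np.float64(29.1)), (np.float64(24.0), np.float64(29.1)), (np.float64(-63.7), np.float64(29.0))]
44 [ 512.  -275.4] 56.4 0.06
```

```bash
python3 -c "
from h import *
inc([512.9,-274.6,56],[np.pi,0,-.62])"
```

```text
turn [-0.0003  0.0004  0.0057] shift [-0.2  1.8 72.5]
```

Request:
{"op": "step_arm", "data": {"increments": "0 0 0.003 -0.2 1.8 35 -1;0 0 0.003 -0.2 1.8 60 -1;0 0 0.003 -0.2 1.8 70 -1;0 0 0.003 -0.2 1.8 71.5 -1;0 0 0.003 -0.2 1.8 73 -1;0 0 0.003 -0.2 1.8 73 -1"}}

```text
time: 10.75
tool_pos: [513.1, -275.6, 56.5]
tcp_rot: [3.142, -0.002, -0.619]
contact_force: [0.2, 0.7, -3.7]
grip_width: 49.7
```

Request:
{"op": "step_arm", "data": {"increments": "0 0 0 0 0 1 -1;0 0 0 0 0 2 -1;0 0 0 0 0 2.5 -1;0 0 0 0 0 2.5 -1"}}

```text
time: 11.25
tool_pos: [512.7, -275.5, 53.6]
tcp_rot: [3.141, -0.001, -0.619]
contact_force: [-2.0, 0.2, 2.0]
grip_width: 49.9
```

Contact comes at TCP z = 53.6, so the platform top is about 30 mm as stated. I release, rise, and turn the jaws radial so that I can tilt sideways.

Request:
{"op": "step_arm", "data": {"increments": "0 0 0 0 0 0 0.3;0 0 0 0 0 0 0.3;0 0 0 0 0 0 0.3;0 0 0 0 0 -30 0.4;0 0 -0.1 0 0 -60 0.4;0 0 -0.27 0 0 -60 0.4;0 0 -0.45 0 0 -60 0.4;0 0 -0.63 0 0 -60 0.4;0 0 -0.81 0 0 -60 0.4;0 0 -0.99 0 0 -60 0.4;0 0 -1.17 0 0 -60 0.4;0 0 -1.35 0 0 -60 0.4;0 0 -1.53 0 0 -60 0.4;0 0 -1.571 0 0 -60 0.4;0 0 -1.571 0 0 -60 0.4"}}

```text
time: 13.12
tool_pos: [512.6, -275.4, 113.1]
tcp_rot: [3.141, 0.0, 0.951]
contact_force: [-0.3, -0.3, 0.2]
grip_width: 64.6
```

```bash
python3 - <<'E'
from h import *
p,Rm,o=tcp(); c=capture('wrist'); np.savez('w7',f=c['frame'],p=p,R=Rm,K=c['K'],T=c['tool_from_camera']); save('w7',c['frame'])
print(o['time'],p,o['tcp_rot'],o['grip_width'],o['joint_positions'].round(3))
E
```

```text
13.125 [ 512.60363962 -275.41413949  113.11359923] [3.14143345e+00 6.98717949e-05 9.51235017e-01] 64.61322617174496 [-0.625  0.579  1.54  -0.     1.023 -0.005]
```

View pics/w7.png

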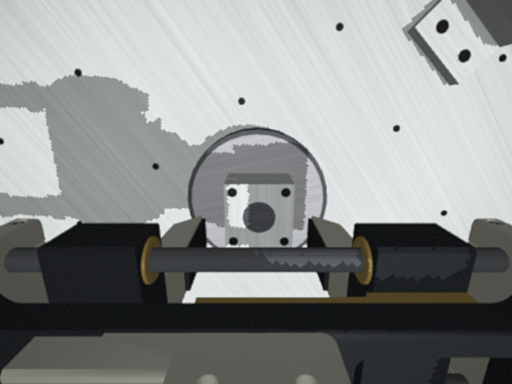

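Wrist view: the closed pair stands on the platform at (259,213) with its screws visible, so the measuring tray's back is up. I test the tilt in air.

Request:
{"op": "step_arm", "data": {"increments": "0 0.18 0 0 0 0 0.4;0 0.36 0 0 0 0 0.4;0 0.54 0 0 0 0 0.4;0 0.72 0 0 0 0 0.4;0 0.785 0 0 0 0 0.4;0 0.785 0 0 0 0 0.4;0 0.785 0 0 0 0 0.4"}}

```text
time: 14.05
tool_pos: [512.8, -275.2, 113.4]
tcp_rot: [3.141, -0.783, 0.952]
contact_force: [0.2, -0.4, -0.7]
grip_width: 64.1
```

```bash
python3 - <<'E'
from h import *
p,Rm,o=tcp()
print(o['time'],p,o['tcp_rot'],Rm.round(3).tolist(),o['grip_width'],o['joint_positions'].round(3))
E
```

```text
14.05 [ 512.8404936  -275.23775849  113.357386  ] [ 3.14112004 -0.78340187  0.9523862 ] [[0.411, 0.815, 0.41], [0.577, -0.58, 0.575], [0.706, 0.0, -0.709]] 64.06191913180696 [-0.979  0.712  1.569  0.757  1.293 -0.742]
```

Request:
{"op": "step_arm", "data": {"increments": "0 -0.18 0 0 0 0 0.4;0 -0.36 0 0 0 0 0.4;0 -0.54 0 0 0 0 0.4;0 -0.72 0 0 0 0 0.4;0 -0.9 0 0 0 0 0.4;0 -1.08 0 0 0 0 0.4;0 -1.26 0 0 0 0 0.4;0 -1.44 0 0 0 0 0.4;0 -1.57 0 0 0 0 0.4;0 -1.57 0 0 0 0 0.4;0 -1.57 0 0 0 0 0.4"}}

```text
time: 15.42
tool_pos: [513.1, -275.2, 113.9]
tcp_rot: [3.139, 0.782, 0.951]
contact_force: [-0.1, -0.2, -0.2]
grip_width: 64.4
```

```bash
python3 - <<'E'
from h import *
p,Rm,o=tcp()
print(o['time'],p,o['tcp_rot'],Rm.round(3).tolist(),o['grip_width'],o['joint_positions'].round(3))
# pair centre from w7
d=np.load('w7.npz'); c=dict(frame=d['f'],K=d['K'],tool_from_camera=d['T']); p7,R7=d['p'],d['R']
def blob(f,x,y,r=6,th=90):
    g=cv2.cvtColor(f,cv2.COLOR_RGB2GRAY)[y-r:y+r+1,x-r:x+r+1].astype(float); w=np.clip(th-g,0,None); Y,X=np.mgrid[-r:r+1,-r:r+1]; return np.array([x+(w*X).sum()/w.sum(),y+(w*Y).sum()/w.sum()])
P=[onz(ray('wrist',c,blob(c['frame'],x,y,4,80),p7,R7),66) for x,y in((232,192),(286,192),(234,241),(284,241))]
print(np.round(P,1).tolist(),np.mean(P,0).round(1),'yaw',np.degrees(np.arctan2(*(P[0]-P[2])[[1,0]])).round(1),np.degrees(np.arctan2(*(P[1]-P[3])[[1,0]])).round(1), [ (R7.T@(q-p7)).round(1).tolist() for q in P])
E
```

```text
15.425 [ 513.09931468 -275.2327688   113.85871744] [3.1391093  0.782273   0.95066297] [[0.412, 0.815, -0.408], [0.577, -0.58, -0.575], [-0.705, 0.002, -0.709]] 64.38721307030315 [-0.283  0.781  1.411 -0.753  1.344  0.664]
[[507.7, -250.3, 66.0], [538.8, -272.7, 66.0], [485.6, -281.3, 66.0], [516.5, -303.6, 66.0]] [ 512.1 -277.    66. ] yaw 54.6 54.3 [[17.5, -18.6, 47.1], [17.4, 19.7, 47.1], [-20.5, -18.5, 47.1], [-20.7, 19.5, 47.1]]
```

```bash
python3 - <<'E' | tail -4
from m1 import *
def fit(n,cx,cy,r0,r1,lim):
    c,p,Rm=ld(n); g=cv2.cvtColor(c['frame'],cv2.COLOR_RGB2GRAY).astype(np.float32); Q=[]
    for a in np.radians(np.arange(-180,1,4)):
        if abs(np.degrees(a)+90)>lim: continue
        rr=np.arange(r0,r1,.25); v=cv2.remap(g,(cx+rr*np.cos(a)).astype(np.float32).reshape(1,-1),(cy+rr*np.sin(a)).astype(np.float32).reshape(1,-1),cv2.INTER_LINEAR)[0]
        k=np.where(v<100)[0]
        if len(k): Q.append(onz(ray('wrist',c,(cx+rr[k[0]]*np.cos(a),cy+rr[k[0]]*np.sin(a)),p,Rm),30)[:2])
    Q=np.array(Q); w=np.ones(len(Q)); A=np.c_[2*Q,np.ones(len(Q))]
    for _ in range(10):
        s=np.linalg.lstsq(A*w[:,None],(Q**2).sum(1)*w,rcond=None)[0]; R0=np.sqrt(s[2]+s[0]**2+s[1]**2); res=np.hypot(*(Q-s[:2]).T)-R0; w=1/(1+(res/.8)**2)
    print(n,len(Q),s[:2].round(1),R0.round(1),np.median(abs(res)).round(2)); return s[:2],Rm[:2,:2]
C6,A6=fit('w6',259,192,50,75,88); C7,A7=fit('w7',258,196,58,80,85)
M=np.block([[np.eye(2),A6],[np.eye(2),A7]]); print('C,b',np.linalg.solve(M,np.r_[C6,C7]).round(2))
E
```

```text
plate [629.62 -69.92  28.  ] [(np.float64(-155.7), np.float64(29.6)), (np.float64(115.3), np.float64(29.1)), (np.float64(24.0), np.float64(29.1)), (np.float64(-63.7), np.float64(29.0))]
w6 44 [ 512.  -275.4] 56.8 0.06
w7 42 [ 512.7 -275.3] 56.3 0.2
C,b [ 5.1227e+02 -2.7496e+02  3.0000e-02  5.4000e-01]
```

```bash
python3 -c "
from h import *
p,Rm,o=tcp(); e=o['tcp_rot']
inc([513.5,-274.3,90],e);inc([513.5,-274.3,57.1],e)"
```

```text
turn [0. 0. 0.] shift [17.5 -0.3 16.2]
turn [0. 0. 0.] shift [40.7 -0.3 39.6]
```

Request:
{"op": "step_arm", "data": {"increments": "0 0 0 17.5 -0.3 16.2 0.4;0 0 0 30 -0.3 29 0.4;0 0 0 38 -0.3 37 0.4;0 0 0 40.5 -0.3 39.5 0.4;0 0 0 40.5 -0.3 39.5 0.4"}}

```text
time: 16.05
tool_pos: [512.8, -274.7, 56.4]
tcp_rot: [-3.141, 0.785, 0.952]
contact_force: [0.4, 0.5, 0.5]
grip_width: 64.1
```

```bash
python3 - <<'E'
from h import *
s=capture('scene'); save('s8z',cv2.resize(s['frame'][80:200,120:280],None,fx=5,fy=5,interpolation=cv2.INTER_CUBIC))
E
```

```text
(no output)
```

View pics/s8z.png

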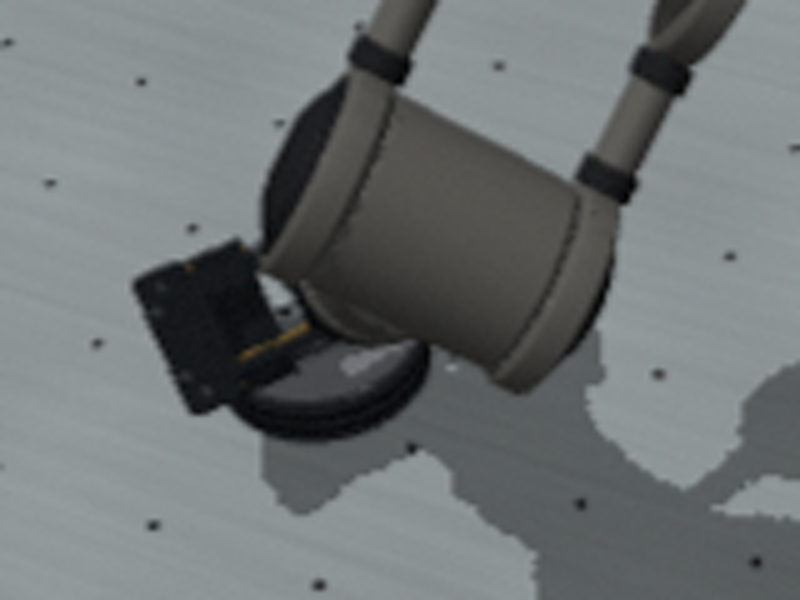

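The arm hides the pair here. There is no contact force, so I grip.

Request:
{"op": "step_arm", "data": {"increments": "0 0 0 0 0 0 0;0 0 0 0 0 0 -1;0 0 0 0 0 0 -1;0 0 0 0 0 0 -1;0 0 0 0 0 0 -1"}}

```text
time: 16.73
tool_pos: [513.3, -274.8, 57.1]
tcp_rot: [3.139, 0.785, 0.951]
contact_force: [2.9, -0.3, 3.0]
grip_width: 50.0
```

```bash
python3 - <<'E'
from h import *
p,Rm,o=tcp(); print(o['contact_force'],o['moment'])
c=capture('wrist'); save('w9',c['frame'])
inc(p+[0,0,35],o['tcp_rot'])
E
```

```text
[ 2.92541975 -0.33086392  3.03382248] [ 0.02504691 -0.46371149  0.31373555]
turn [-0.  0.  0.] shift [-24.7   0.1 -24.8]
```

View pics/w9.png

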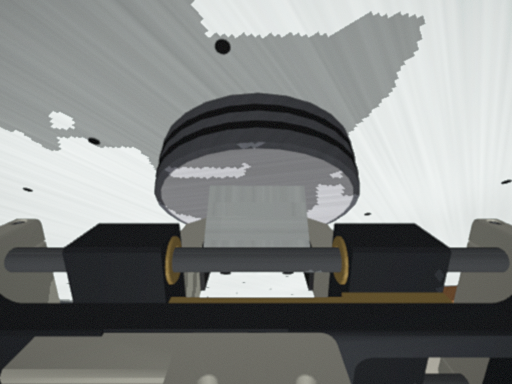

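Request:
{"op": "step_arm", "data": {"increments": "0 0 0 -7 0 -7 -1;0 0 0 -18 0 -18 -1;0 0 0 -28 0 -28 -1;0 0.15 0 -28 0 -28 -1;0 0.3 0 -28 0 -28 -1;0 0.45 0 -28 0 -28 -1;0 0.6 0 -28 0 -28 -1;0 0.75 0 -28 0 -28 -1;0 0.9 0 -28 0 -28 -1;0 1.05 0 -28 0 -28 -1;0 1.2 0 -28 0 -28 -1;0 1.35 0 -28 0 -28 -1;0 1.5 0 -28 0 -28 -1;0 1.5708 0 -28 0 -28 -1;0 1.5708 0 -28 0 -28 -1;0 1.5708 0 -28 0 -28 -1"}}

```text
time: 18.77
tool_pos: [512.8, -274.5, 96.7]
tcp_rot: [3.14, -0.784, 0.954]
contact_force: [0.8, -0.0, -4.7]
grip_width: 50.0
```

```bash
python3 - <<'E'
from h import *
p,Rm,o=tcp(); print(p,o['tcp_rot'],o['contact_force'],o['moment'],o['grip_width'])
c=capture('wrist'); save('w10',c['frame'])
s=capture('scene'); save('s10z',cv2.resize(s['frame'][80:200,120:280],None,fx=5,fy=5,interpolation=cv2.INTER_CUBIC))
E
```

```text
[ 512.83378288 -274.54261976   96.69545474] [ 3.14006382 -0.78364971  0.95409643] [ 0.75395038 -0.03422772 -4.68501068] [-0.74881871  0.46806675 -0.01055603] 49.98894064451253
```

View pics/w10.png

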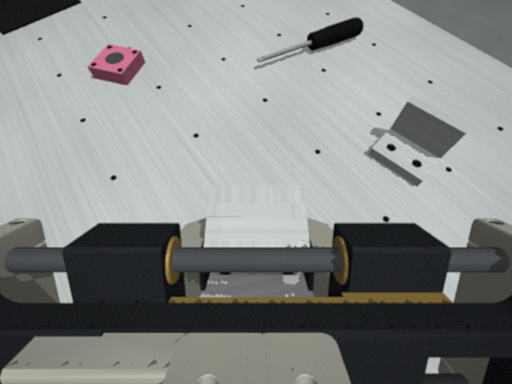

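View pics/s10z.png

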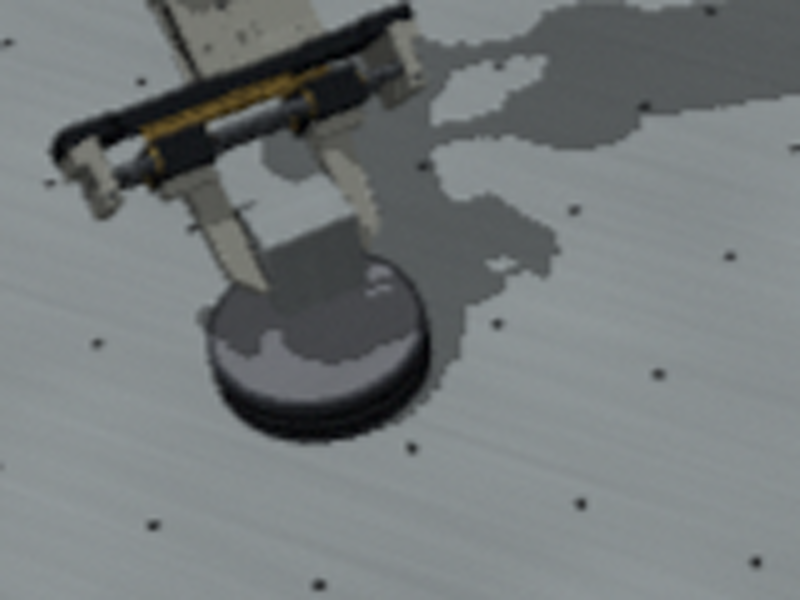

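Request:
{"op": "step_arm", "data": {"increments": "0 0 0 -12 0 12 -1;0 0 0 -22 0 22 -1;0 0 0 -24.5 0 24.5 -1;0 0 0 -25.5 0 25.5 -1;0 0 0 -25.5 0 25.5 -1"}}

```text
time: 19.5
tool_pos: [512.9, -274.7, 60.2]
tcp_rot: [3.141, -0.786, 0.952]
contact_force: [-0.3, -0.5, -5.1]
grip_width: 50.0
```

Request:
{"op": "step_arm", "data": {"increments": "0 0 0 -0.7 0 0.7 -1;0 0 0 -1.4 0 1.4 -1;0 0 0 -1.4 0 1.4 -1"}}

```text
time: 19.88
tool_pos: [512.8, -274.6, 58.2]
tcp_rot: [3.141, -0.786, 0.952]
contact_force: [-0.0, 0.5, -4.4]
grip_width: 50.0
```

Request:
{"op": "step_arm", "data": {"increments": "0 0 0 -0.5 0 0.5 -1;0 0 0 -1 0 1 -1;0 0 0 -1 0 1 -1"}}

```text
time: 20.25
tool_pos: [512.8, -274.6, 56.6]
tcp_rot: [-3.141, -0.786, 0.952]
contact_force: [0.2, 1.2, -3.8]
grip_width: 50.1
```

Request:
{"op": "step_arm", "data": {"increments": "0 0 0 -0.4 0 0.4 -1;0 0 0 -0.8 0 0.8 -1;0 0 0 -0.8 0 0.8 -1"}}

```text
time: 20.62
tool_pos: [512.8, -274.6, 56.1]
tcp_rot: [3.141, -0.786, 0.952]
contact_force: [-1.8, 0.2, 1.2]
grip_width: 49.8
```

Request:
{"op": "step_arm", "data": {"increments": "0 0 0 -0.3 0 0.3 -1;0 0 0 -0.3 0 0.3 0.05;0 0 0 -0.3 0 0.3 0.15;0 0 0 -0.3 0 0.3 0.3;0 0 0 -0.3 0 0.3 0.3"}}

```text
time: 21.25
tool_pos: [512.9, -274.6, 55.1]
tcp_rot: [3.141, -0.786, 0.952]
contact_force: [0.4, 0.1, 0.2]
grip_width: 59.4
```

```bash
python3 - <<'E'
from h import *
p,Rm,o=tcp(); print(p,o['tcp_rot'],o['contact_force'],o['grip_width'])
s=capture('scene'); save('s11z',cv2.resize(s['frame'][80:200,120:280],None,fx=5,fy=5,interpolation=cv2.INTER_CUBIC))
c=capture('wrist'); save('w11z',cv2.resize(c['frame'][160:310,170:340],None,fx=4,fy=4,interpolation=cv2.INTER_CUBIC))
inc(p+[0,0,40],o['tcp_rot'])
E
```

```text
[ 512.88010463 -274.55833902   55.07569909] [ 3.14144462 -0.78580446  0.95187236] [0.40521611 0.06432487 0.24975386] 59.43669442078006
turn [-0.0001  0.     -0.    ] shift [ 28.3   0.  -28.3]
```

View pics/s11z.png

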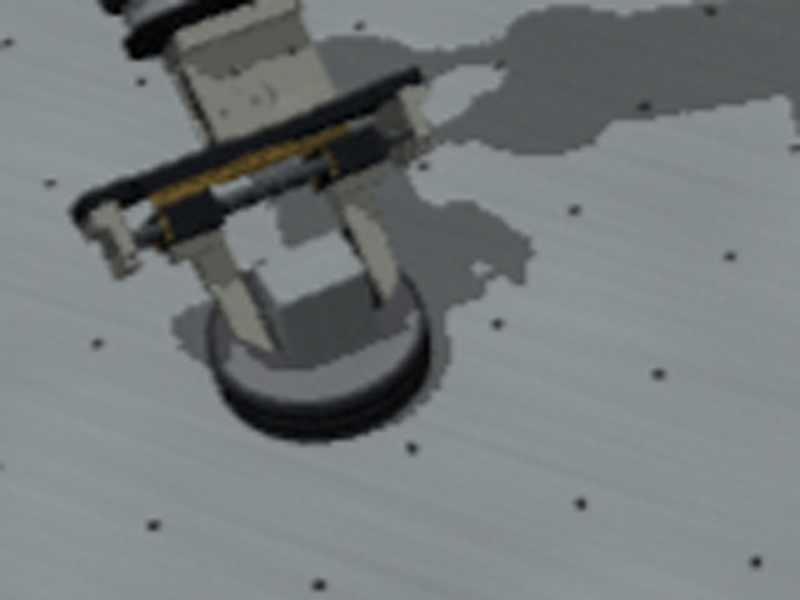

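View pics/w11z.png

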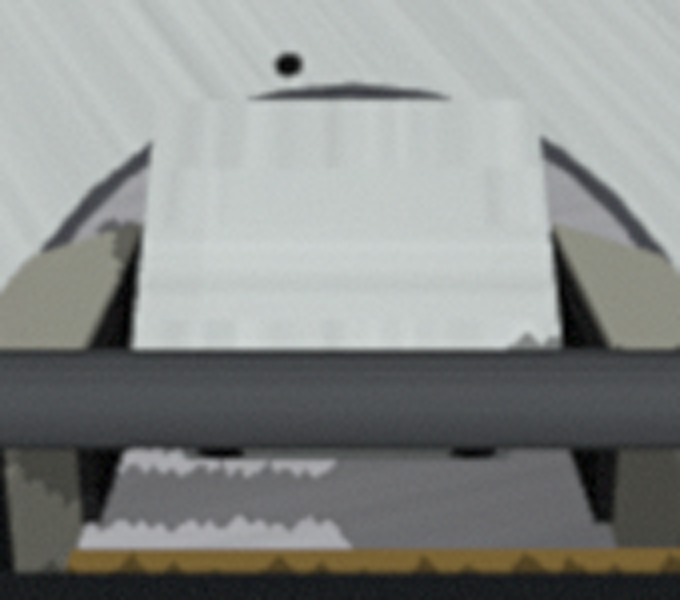

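Request:
{"op": "step_arm", "data": {"increments": "0 0 0 7 0 -7 0.35;0 -0.15 0 9 0 -5 0.35;0 -0.3 0 11 0 -4 0.35;0 -0.45 0 13 0 -2 0.35;0 -0.6 0 15 0 0 0.35;0 -0.75 0 17 0 0 0.35;0 -0.9 0 18 0 1 0.35;0 -1.05 0 19 0 2 0.35;0 -1.2 0 20 0 3 0.35;0 -1.35 0 21 0 3 0.35;0 -1.5 0 21 0 3 0.35;0 -1.5708 0 21 0 3 0.35;0 -1.5708 0 21 0 3 0.35;0 -1.5708 0 21 0 3 0.35"}}

```text
time: 23.1
tool_pos: [522.7, -261.1, 68.5]
tcp_rot: [3.14, 0.783, 0.95]
contact_force: [-0.2, -0.1, -0.1]
grip_width: 62.1
```

```bash
python3 - <<'E'
from h import *
p,Rm,o=tcp(); print(p,o['tcp_rot'],o['contact_force'],o['grip_width'])
c=capture('wrist'); save('w12',c['frame'])
np.savez('w12',f=c['frame'],p=p,R=Rm,K=c['K'],T=c['tool_from_camera'])
inc([522.9,-260.5,58.1],[np.pi,np.pi/4,.952])
E
```

```text
[ 522.68148807 -261.07237346   68.46214289] [3.14012271 0.78349588 0.95002808] [-0.22445098 -0.13377453 -0.09286374] 62.10024836955708
turn [ 0.     -0.0019 -0.0019] shift [ 8.  -0.3  6.9]
```

View pics/w12.png

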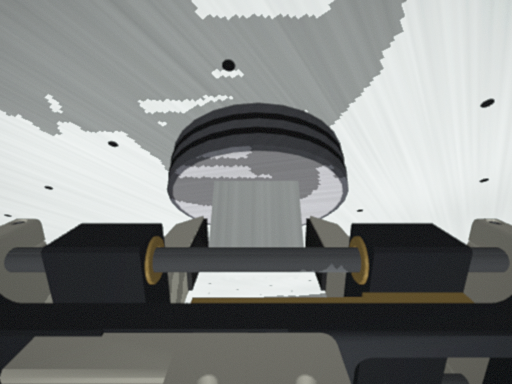

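```bash
python3 - <<'E' | tail -1
from m1 import *
c,p,Rm=ld('w12'); t=np.array([.58,.815,0])
q=onz(ray('wrist',c,(257,180.5),p,Rm),30); print(q.round(1),'t rel tcp',((q-p)@t).round(1))
E
```

```text
[ 526.6 -254.5   30. ] t rel tcp 7.6
```

Request:
{"op": "step_arm", "data": {"increments": "0 -0.001 -0.001 4 0 4 0.35;0 -0.001 -0.001 7 0 8 0.35;0 -0.001 -0.001 7 0 8 0.35;0 -0.001 -0.001 7 0 8 0;0 -0.001 -0.001 7 0 8 -1;0 -0.001 -0.001 7 0 8 -1;0 -0.001 -0.001 7 0 8 -1;0 -0.001 -0.001 7 0 8 -1"}}

```text
time: 24.15
tool_pos: [522.2, -261.4, 57.3]
tcp_rot: [-3.141, 0.786, 0.953]
contact_force: [-0.6, -1.1, -0.3]
grip_width: 49.7
```

Request:
{"op": "step_arm", "data": {"increments": "0 0 0 -7 0 -7 -1;0 0 0 -18 0 -18 -1;0 0 0 -28 0 -28 -1;0 0.15 0 -30 0 -26 -1;0 0.3 0 -32 0 -24 -1;0 0.45 0 -34 0 -22 -1;0 0.6 0 -36 0 -20 -1;0 0.75 0 -38 0 -18 -1;0 0.9 0 -40 0 -16 -1;0 1.05 0 -41.3 0 -15.3 -1;0 1.2 0 -41.3 0 -15.3 -1;0 1.35 0 -41.3 0 -15.3 -1;0 1.5 0 -41.3 0 -15.3 -1;0 1.5708 0 -41.3 0 -15.3 -1;0 1.5708 0 -41.3 0 -15.3 -1;0 1.5708 0 -41.3 0 -15.3 -1"}}

```text
time: 26.15
tool_pos: [511.7, -276.4, 97.9]
tcp_rot: [3.141, -0.782, 0.954]
contact_force: [0.2, 0.9, -4.0]
grip_width: 49.8
```

```bash
python3 - <<'E'
from h import *
p,Rm,o=tcp(); print(p,o['tcp_rot'],o['contact_force'],o['grip_width'])
c=capture('wrist'); save('w13',c['frame'])
np.savez('w13',f=c['frame'],p=p,R=Rm,K=c['K'],T=c['tool_from_camera'])
s=capture('scene'); save('s13z',cv2.resize(s['frame'][80:200,120:280],None,fx=5,fy=5,interpolation=cv2.INTER_CUBIC))
E
```

```text
[ 511.69610625 -276.35812164   97.9083047 ] [ 3.14070553 -0.78242354  0.95440454] [ 0.24768794  0.90459827 -4.00977086] 49.79960679252072
```

View pics/s13z.png

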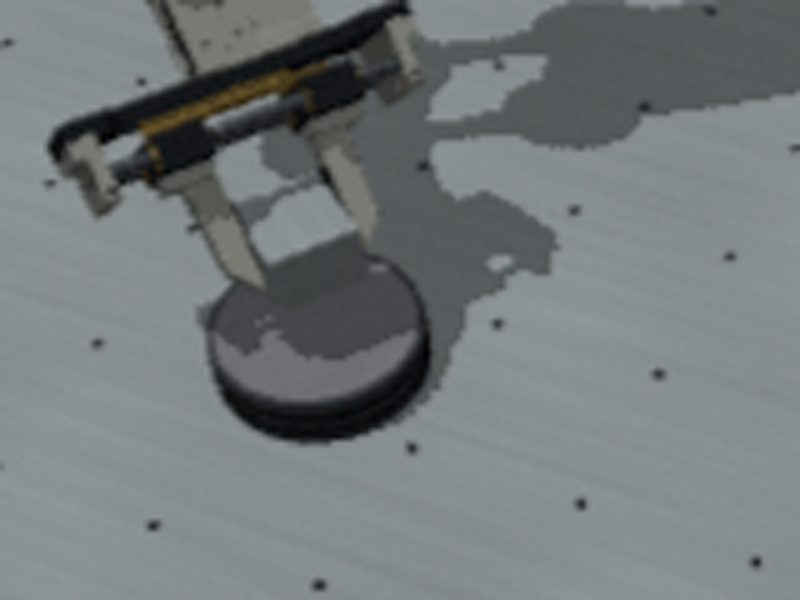

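View pics/w13.png

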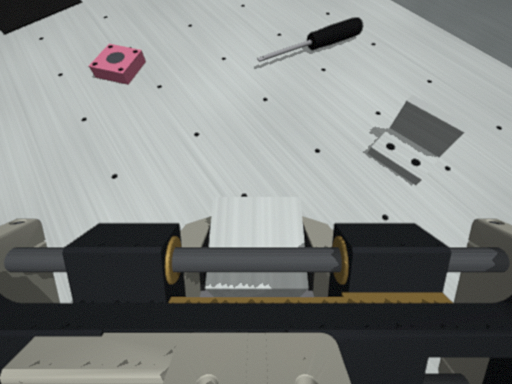

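Request:
{"op": "step_arm", "data": {"increments": "0 0 0 -12 0 12 -1;0 0 0 -22 0 22 -1;0 0 0 -26 0 26 -1;0 0 0 -27 0 27 -1;0 0 0 -27 0 27 -1"}}

```text
time: 26.88
tool_pos: [511.6, -276.5, 59.1]
tcp_rot: [-3.141, -0.785, 0.952]
contact_force: [-0.0, -0.2, -4.0]
grip_width: 49.6
```

Request:
{"op": "step_arm", "data": {"increments": "0 0 0 -0.5 0 0.5 -1;0 0 0 -1 0 1 -1;0 0 0 -1 0 1 -1"}}

```text
time: 27.25
tool_pos: [511.6, -276.4, 57.8]
tcp_rot: [-3.141, -0.785, 0.952]
contact_force: [0.5, 1.0, -3.6]
grip_width: 50.1
```

Request:
{"op": "step_arm", "data": {"increments": "0 0 0 -0.5 0 0.5 -1;0 0 0 -1 0 1 -1;0 0 0 -1 0 1 -1"}}

```text
time: 27.62
tool_pos: [511.5, -276.3, 56.2]
tcp_rot: [-3.141, -0.785, 0.952]
contact_force: [-0.2, -0.3, -4.0]
grip_width: 49.7
```

Request:
{"op": "step_arm", "data": {"increments": "0 0 0 -0.5 0 0.5 -1;0 0 0 -1 0 1 -1;0 0 0 -1 0 1 -1"}}

```text
time: 28.0
tool_pos: [511.6, -276.4, 55.4]
tcp_rot: [-3.141, -0.785, 0.952]
contact_force: [-2.4, -0.7, 1.9]
grip_width: 49.7
```

Request:
{"op": "step_arm", "data": {"increments": "0 0 0 -0.2 0 0.2 -1;0 0 0 -0.2 0 0.2 0.05;0 0 0 -0.2 0 0.2 0.15;0 0 0 -0.2 0 0.2 0.3;0 0 0 -0.2 0 0.2 0.3;0 0 0 8 0 -8 0.35;0 -0.12 0 28 0 -28 0.35;0 -0.27 0 35 0 -35 0.35;0 -0.42 0 35 0 -35 0.35;0 -0.57 0 35 0 -35 0.35;0 -0.72 0 35 0 -35 0.35;0 -0.785 0 35 0 -35 0.35;0 -0.785 0 35 0 -35 0.35;0 -0.785 0 35 0 -35 0.35"}}

```text
time: 29.75
tool_pos: [511.4, -276.5, 104.6]
tcp_rot: [-3.141, -0.001, 0.952]
contact_force: [-0.8, 0.2, -0.8]
grip_width: 62.1
```

```bash
python3 - <<'E'
from h import *
p,Rm,o=tcp(); print(p,o['tcp_rot'],o['contact_force'],o['grip_width'])
c=capture('wrist'); save('w14',c['frame'])
np.savez('w14',f=c['frame'],p=p,R=Rm,K=c['K'],T=c['tool_from_camera'])
save('w14z',cv2.resize(c['frame'][110:260,170:340],None,fx=4,fy=4,interpolation=cv2.INTER_CUBIC))
E
```

```text
[ 511.44006116 -276.48094271  104.62022797] [-3.14096773e+00 -1.02283023e-03  9.51921660e-01] [-0.81397624  0.22622409 -0.83728488] 62.05145127297385
```

View pics/w14z.png

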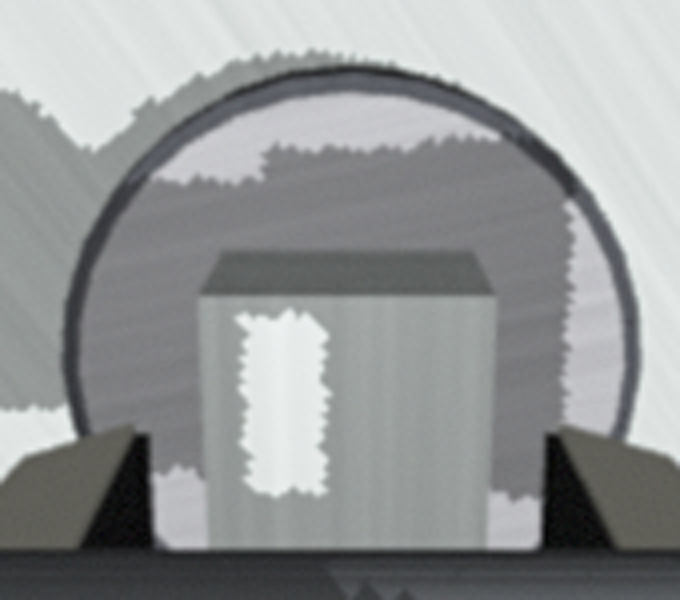

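```bash
python3 - <<'E' | tail -6
from m1 import *
c,p,Rm=ld('w14'); px=lambda u:((u[0]+.5)/4-.5+170,(u[1]+.5)/4-.5+110)
L=lambda u,z:onz(ray('wrist',c,px(u),p,Rm),z)
for z,a,b in((66,(201,295),(496,295)),(30,(222,251),(474,251))):
    A,B=L(a,z),L(b,z); m=(A+B)/2-25*Rm[:,0]; print(z,'len',np.linalg.norm(A-B).round(1),'centre',m.round(1), 'yaw',np.degrees(np.arctan2(*(A-B)[[1,0]])).round(1))
# inner (bright) ring points and outer ring points read off
for nm,U in (('inner',[(345,92),(150,180),(82,340),(575,200),(628,350),(500,135),(220,125)]),('outer',[(352,66),(130,172),(66,340),(578,185),(640,345),(500,110),(215,105)])):
    Q=np.array([L(u,30)[:2] for u in U]); A=np.c_[2*Q,np.ones(len(Q))]; s=np.linalg.lstsq(A,(Q**2).sum(1),rcond=None)[0]; R0=np.sqrt(s[2]+s[:2]@s[:2]); print(nm,s[:2].round(1),R0.round(1),(np.hypot(*(Q-s[:2]).T)-R0).round(1))
E
```

```text
storage [630.65 -70.32  18.  ] [(np.float64(-153.8), np.float64(48.4)), (np.float64(117.1), np.float64(49.9)), (np.float64(26.3), np.float64(48.6)), (np.float64(-63.2), np.float64(49.9))]
plate [629.62 -69.92  28.  ] [(np.float64(-155.7), np.float64(29.6)), (np.float64(115.3), np.float64(29.1)), (np.float64(24.0), np.float64(29.1)), (np.float64(-63.7), np.float64(29.0))]
66 len 49.5 centre [ 511.5 -275.1   66. ] yaw 144.5
30 len 50.4 centre [ 511.3 -275.3   30. ] yaw 144.5
inner [ 512.2 -276.1] 56.2 [ 0.2  0.  -0.1 -0.1  0.2 -0.4  0.2]
outer [ 512.8 -274.4] 58.7 [ 0.8 -0.1 -0.1 -1.   0.5 -0.  -0.2]
```

Request:
{"op": "step_arm", "data": {"increments": "0 0.001 0 1 0 15 0.35;0 0.001 0 1 0 28 0.35;0 0.001 0 1 0 31 0.35;0 0.001 0 1 0 31 0.3"}}

```text
time: 30.3
tool_pos: [511.9, -275.5, 72.8]
tcp_rot: [-3.14, -0.001, 0.952]
contact_force: [0.3, -1.3, -0.8]
grip_width: 60.3
```

Request:
{"op": "step_arm", "data": {"increments": "0 0 0 0 0 0 0.1;0 0 0 0 0 0 0;0 0 0 0 0 0 -1;0 0 0 0 0 0 -1;0 0 0 0 0 0 -1"}}

```text
time: 30.92
tool_pos: [512.4, -275.6, 73.7]
tcp_rot: [3.141, -0.001, 0.953]
contact_force: [0.5, -0.0, 2.4]
grip_width: 49.5
```

Gripped on the storage tray only. I lift it straight up slowly.

Request:
{"op": "step_arm", "data": {"increments": "0 0 0 0 0 -2 -1;0 0 0 0 0 -5 -1;0 0 0 0 0 -9 -1;0 0 0 0 0 -14 -1;0 0 0 0 0 -20 -1;0 0 0 0 0 -30 -1;0 0 0 0 0 -45 -1;0 0 0 0 0 -60 -1;0 0 0 0 0 -60 -1"}}

```text
time: 32.05
tool_pos: [513.0, -276.1, 135.3]
tcp_rot: [3.139, -0.001, 0.953]
contact_force: [0.2, -0.0, -0.5]
grip_width: 49.5
```

```bash
python3 - <<'E'
from h import *
p,Rm,o=tcp(); print(p,o['tcp_rot'],o['contact_force'],o['grip_width'],o['joint_positions'].round(2))
c=capture('wrist'); save('w15',c['frame'])
s=capture('scene'); save('s15z',cv2.resize(s['frame'][80:200,120:280],None,fx=5,fy=5,interpolation=cv2.INTER_CUBIC))
E
```

```text
[ 512.96367222 -276.12777346  135.29142988] [ 3.13864424e+00 -7.21525573e-04  9.52518659e-01] [ 0.21045608 -0.0341657  -0.45691134] 49.508424577870265 [-0.63  0.55  1.52  0.    1.07 -0.01]
```

View pics/s15z.png

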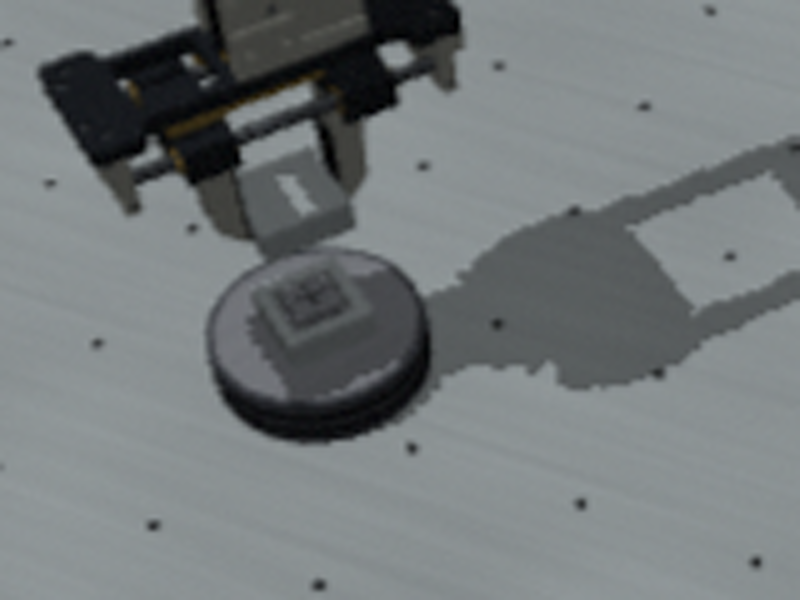

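View pics/w15.png

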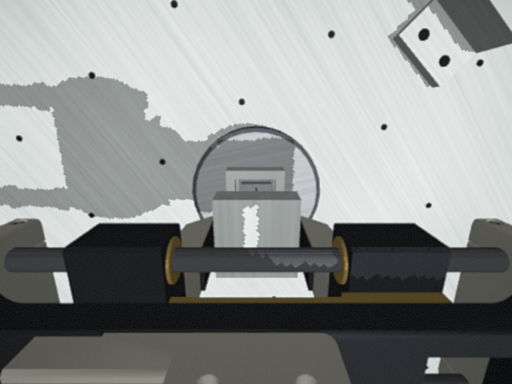

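The plate lies cross up in the measuring tray: the cross is at (310,297) in the zoom and the tray is on the platform. The empty storage tray is in the gripper, so I carry it to the mat.

Request:
{"op": "step_arm", "data": {"increments": "0 0 -0.03 13 -11 -2 -1;0 0 -0.08 38 -32 -2 -1;0 0 -0.14 70 -60 -2 -1;0 0 -0.2 105 -90 -2 -1;0 0 -0.27 145 -124 -2 -1;0 0 -0.34 185 -158 -2 -1;0 0 -0.41 225 -192 -2 -1;0 0 -0.48 265 -227 -2 -1;0 0 -0.55 305 -261 -2 -1;0 0 -0.61 345 -295 -2 -1;0 0 -0.67 383 -328 -2 -1;0 0 -0.73 416 -356 -2 -1;0 0 -0.76 440 -377 -2 -1;0 0 -0.777 452 -387 -2 -1;0 0 -0.777 452 -387 -2 -1;0 0 -0.777 452 -387 -2 -1"}}

```text
time: 34.15
tool_pos: [458.7, 316.0, 135.8]
tcp_rot: [-3.141, -0.0, 1.729]
contact_force: [0.3, -0.1, -0.8]
grip_width: 49.8
```

```bash
python3 - <<'E'
from h import *
p,Rm,o=tcp(); print(o['time'],p,o['tcp_rot'],o['contact_force'],o['grip_width'],o['joint_positions'].round(2))
c=capture('wrist'); save('w16',c['frame']);np.savez('w16',f=c['frame'],p=p,R=Rm,K=c['K'],T=c['tool_from_camera'])
t=capture('top'); save('t16',t['frame'])
g=cv2.cvtColor(cv2.imread('pics/top0.png'),cv2.COLOR_BGR2GRAY); m=np.zeros_like(g); m[215:290,100:180]=(g[215:290,100:180]<50)
cn=max(cv2.findContours(m,cv2.RETR_EXTERNAL,cv2.CHAIN_APPROX_NONE)[0],key=cv2.contourArea); r=cv2.minAreaRect(cn); B=cv2.boxPoints(r)
Q=np.array([onz(ray('top',t,b),4) for b in B]); print(r,Q.mean(0).round(1),[np.degrees(np.arctan2(*(Q[(i+1)%4]-Q[i])[[1,0]])).round(1) for i in range(4)],[np.linalg.norm(Q[(i+1)%4]-Q[i]).round(1) for i in range(4)])
E
```

```text
34.15 [458.72261081 316.04253372 135.79230738] [-3.14097241e+00 -3.93963257e-04  1.72864716e+00] [ 0.31594193 -0.14794013 -0.82077763] 49.78538325046623 [0.47 0.51 1.59 0.   1.04 0.31]
((137.9038543701172, 251.51922607421875), (48.04845428466797, 47.85233688354492), 78.69007110595703) [459.3 316.4   4. ] [np.float64(-80.4), np.float64(-169.2), np.float64(99.5), np.float64(11.3)] [np.float64(129.2), np.float64(129.6), np.float64(128.0), np.float64(129.3)]
```

View pics/w16.png

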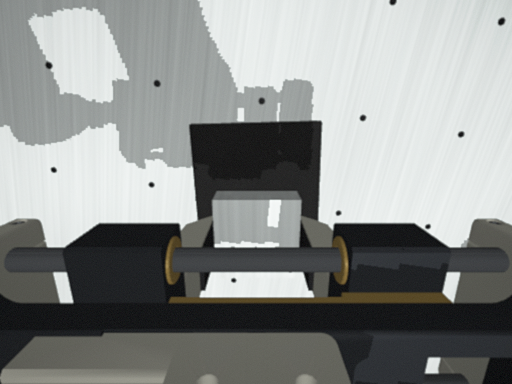

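View pics/t16.png

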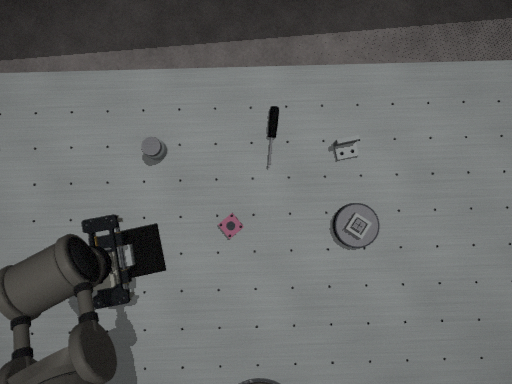

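The storage tray is over the mat, whose top-view centre is (138,251). The measuring tray is at (357,225) on the platform. I lower it.

Request:
{"op": "step_arm", "data": {"increments": "0 0 0 0 0 20 -1;0 0 0 0 0 50 -1;0 0 0 0 0 80 -1;0 0 0 0 0 95 -1;0 0 0 0 0 102 -1;0 0 0 0 0 103 -1;0 0 0 0 0 103 -1"}}

```text
time: 35.12
tool_pos: [459.4, 317.4, 33.8]
tcp_rot: [3.14, -0.001, 1.729]
contact_force: [-0.1, 0.2, -0.3]
grip_width: 49.5
```

Request:
{"op": "step_arm", "data": {"increments": "0 0 0 0 0 0.7 -1;0 0 0 0 0 1.4 -1;0 0 0 0 0 1.4 -1"}}

```text
time: 35.5
tool_pos: [458.8, 317.2, 31.7]
tcp_rot: [3.141, -0.001, 1.73]
contact_force: [-0.2, -0.4, -1.8]
grip_width: 50.1
```

Request:
{"op": "step_arm", "data": {"increments": "0 0 0 0 0 0.7 -1;0 0 0 0 0 1.4 -1;0 0 0 0 0 1.4 -1"}}

```text
time: 35.88
tool_pos: [458.7, 317.1, 30.1]
tcp_rot: [-3.141, -0.001, 1.729]
contact_force: [0.3, 0.2, -2.2]
grip_width: 49.6
```

Request:
{"op": "step_arm", "data": {"increments": "0 0 0 0 0 0.5 -1;0 0 0 0 0 1 -1;0 0 0 0 0 1 -1"}}

```text
time: 36.25
tool_pos: [458.8, 317.2, 29.7]
tcp_rot: [3.141, -0.001, 1.73]
contact_force: [-2.0, -1.1, 5.7]
grip_width: 50.0
```

Contact at z = 29.7, as expected. I release and rise.

Request:
{"op": "step_arm", "data": {"increments": "0 0 0 0 0 0 0.05;0 0 0 0 0 0 0.2;0 0 0 0 0 0 0.4;0 0 0 0 0 0 0.4;0 0 0 0 0 -20 0.5;0 0 0 0 0 -70 0.5;0 0 0 0 0 -110 0.5;0 0 0 -60 0 -150 0.5;0 0 0 -60 0 -150 0.5;0 0 0 -60 0 -150 0.5"}}

```text
time: 37.5
tool_pos: [468.4, 257.5, 179.1]
tcp_rot: [3.141, -0.001, 1.728]
contact_force: [0.1, -0.9, -0.4]
grip_width: 68.7
```

```bash
python3 - <<'E'
from h import *
p,Rm,o=tcp(); print(o['time'],p,o['contact_force'],o['grip_width'])
c=capture('wrist'); save('w17',c['frame'])
t=capture('top'); s=capture('scene')
a=cv2.resize(t['frame'][110:290,100:400],None,fx=2.6,fy=2.6,interpolation=cv2.INTER_CUBIC); save('t17z',a)
b=cv2.resize(s['frame'][110:310,120:440],None,fx=2.4,fy=2.4,interpolation=cv2.INTER_CUBIC); save('s17z',b)
E
```

```text
37.5 [468.38106525 257.49465376 179.05112398] [ 0.13653713 -0.90961207 -0.41979497] 68.70586163813446
```

View pics/t17z.png

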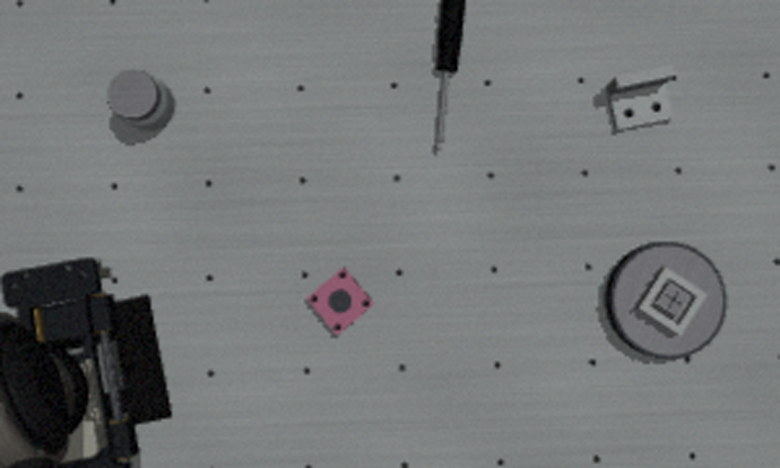

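View pics/s17z.png

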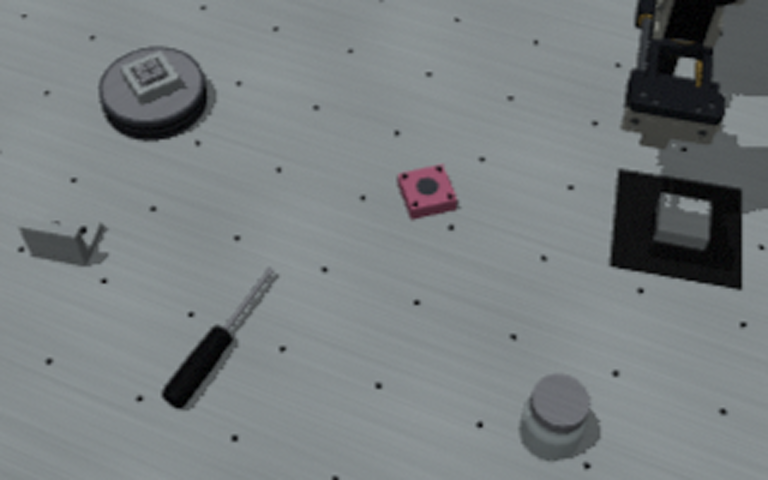

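View pics/w17.png

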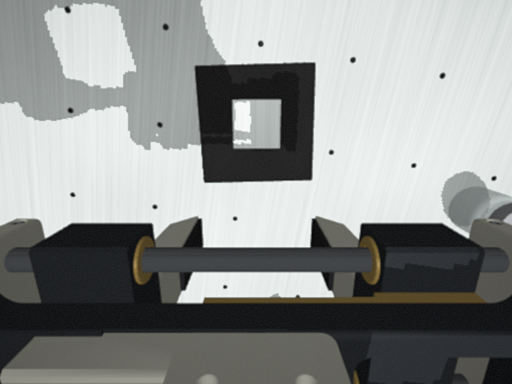

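The checks agree. In the top view the measuring tray with the cross is centred on the platform at (666,300). The storage tray lies flat in the middle of the mat at (256,124) in the wrist view. The jar, driver, bracket and pink tray have not moved.

```bash
python3 -c "
from h import *
print(close_job())"
```

```text
the job is handed in; nothing more can be done
None
```

The plate now lies cross up in the measuring tray on the round platform. The empty storage tray lies flat, pocket down, in the middle of the black mat. I handed the job in at about 37.7 s of the 70 s allowed.

**How it was done:** I set the measuring tray over the plate and gripped the closed pair across the joint. I put it on the platform and turned it over in two quarter turns, standing it once on its side in between. Then I lifted the storage tray straight off and laid it on the mat. The gripper never touched the plate, and the highest contact force I read was about 6 N.

**Last checks:**
- **Plate:** the scene and top views show the cross up in the measuring tray.
- **Platform:** wrist readings taken before the storage tray came off put the pair about 1 mm from the platform centre. I did not measure the tray again after that lift. Estimates of the platform centre differed by up to 3 mm between cameras.
- **Platform size:** the bright top measured about 56 mm in radius rather than 60 mm. I took this as the dark rim, because contact confirmed the 30 mm height.
- **Mat:** the tray touched down at the expected height and looks centred.
- **Other items:** the jar, screwdriver, bracket and pink tray look unmoved by eye; I did not measure them again.

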